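# Pack the exhibits in the courier box, re-rack the reagent and close the lid

### The arm

A 7-joint arm with a two-finger parallel gripper is mounted at the origin on a cart in front of the work surface, level with it; the furniture and walls round the work are solid. World frame = base frame: x ahead of the robot, y to its left, z up, the work surface at z = 0. Lengths are in m, angles in rad, forces in N, time in s.
With the tool pointing down it reaches from about 0.35 to 0.9 m from the base axis. Payload 19.9 kg.
Tool frame: the origin (TCP) lies at the very end of the fingers, on their centre line; the grasp point (between the pads) lies 19 mm behind it; z points along the fingers, y is the direction in which the jaws open and shut (so a half turn about z gives the same grasp; the last joint's range is limited). The gripper opens to 85 mm and grips with 20 to 120 N. Pads are 22 mm wide; open, the fingers measure 114 mm over their backs; the gripper's body (76 mm by 85 mm) begins 54 mm behind the grasp point. The pads swing forward as they close: fully open they stand 13 mm farther back than shut.
Start: joints at [1.163, 0.417, -0.01, 1.614, 0.005, 1.111, -0.053], TCP at [0.224, -0.583, 0.231] pointing down, gripper open.
Joint ranges: [-2.81, 2.81], [-0.39, 2.02], [-1.27, 1.25], [0.06, 2.57], [-1.19, 4.33], [0.19, 2], [-2.82, 2.82]. Speed limits (rad/s): [1.89, 1.89, 2.39, 2.39, 3.01, 3.01, 3.01].

### API

Orientations are given as a rotation vector (axis times angle).
In Python, from plant import manip gives the robot as it stands. The module is installed in compiled form; this text tells all that it offers.
- The arm moves only by the shell command python3 -m jog 'ROWS' [FORCE]. ROWS is JSON, a list of rows, each a list of 7 numbers: the turn, a rotation vector about the tool's x, y, z in rad, then the shift along the tool's x, y, z in m, then the finger opening in m, from 0 to 0.0854. A call has exactly 5 rows; each row is the pose to reach, as a shift and turn from the pose measured when the call began, along the tool's axes at that moment; what a row does not reach only later rows make up. A row lasts 1/10 s, in which the tool goes at most 50 mm and 8.59 degrees, less where a joint would pass 70% of its speed; a pose out of reach is approached as far as the arm can. A call with a gripper value outside its range is refused whole. The fingers move at their own pace and stop on an object; FORCE is the grip in N (left out, the last holds). Time passes only in rows, so rows that repeat a pose let the fingers close, or fill a call up. It gives the time, the measured TCP pose, the force and the opening at its end, in the units of the state.
- manip.observe(): the state, without advancing time (a new reading comes with each control period).
- manip.snapshot(name): name is "side" or "top" or "wrist"; returns the picture (420x560x3 uint8, red, green, blue); there is no depth.
- manip.get_calibration(name): a dict with "camera_matrix" (3x3 intrinsics, pixels), "k1" (the pictures are not rectified: a ray, as slopes to the right and down, at radius r is drawn at 1 + k1 r^2 times it, then the intrinsics apply), "cam_to_world" (4x4, takes a point from camera to world coordinates); the wrist camera has in their place "tool_from_camera" (4x4, takes a point from camera to tool coordinates, whose origin is the TCP and whose axes are the flange's). Camera axes: x right, y down, z forward; pixel columns grow to the right and rows downward; lengths in m; the calibration is good to about 2 mm. A picture is of the moment at which its call begins: read the wrist's pose just before it. get_calibration takes no time and is no camera call.
- manip.close_job(): hands the job in, once; it reports no verdict.
The state is a dict: "time_s": time; "joint_pos": joint angles; "joint_vel": joint speeds; "joint_torque": joint torques, N m; "position": TCP position; "orientation": TCP orientation; "force": force on the tool from outside, world axes, zero at the start; "moment": the same for the moment, N m; "grip_width": opening from 0.0 (shut) to 1.0 (fully open).
Only numpy, scipy, OpenCV 4.12 (cv2) and the standard library are available. Lean on these libraries where they do the work, as an engineer would, in place of code of your own. Each camera call takes 0.05 s, during which the arm holds its last target.

### The job

Sort what was left on the bench after the examination: the two white sample vials (white cap, red cap) go upright into the two round wells of the blue courier box and the memory stick flat into the wide shallow bay beside them, while the amber bottle with the black cap is the lab's own reagent and goes back upright into the free well of the wooden rack, next to the powder jar. When all three exhibits are in, close the courier box with its blue lid so that it sits level and fully down all round. Keep the vials and the bottle upright all the way, and leave the spectacles, the red marker and the yellow evidence tent where they are.

Things in the scene. Friction and masses are not known exactly. Their poses are not given: they have to be found in the camera images.
- courier_box: Blue box, fixed. Origin: centre of underside. Walls 98 (x) x 148 (y) mm, 3 thick, rim z 36; outer ledge round it 14 wide, top z 12. In dark foam two round wells 42 across at (x, y) = (23.5, 46) and (-23.5, 46), floor z 4, foam top z 30: one vial in each, either way. Flat bay x -46..46, y -71..21, floor z 24: for the memory stick, any way round; a vial stood there is too tall for the lid.
- lid: Deep blue box lid, open side down, 160 g. Origin: centre of lower edge; long side y. Foot 122 x 172 mm; flare of the lowest 22 mm narrows from 9.5 to 2.5 mm clearance to the box wall each side, centring the lid; 60 deep inside, top z 63. Black bar grip 14 wide (x), 76 long (y), z 79..91, feet at its ends. Closed: origin 12 mm above the box's, x axes in line (either way round), edge on the ledge.
- stock_rack: Light wooden block, 76 (x) x 160 (y) x 24 mm high, fixed. Origin: centre of its underside; z up. The lab's white powder jar with black lid stands in it at y = -38 mm (56 mm wide, top z 66, fixed). Free round well, 42 mm across, centred at (x, y) = (0, 46) mm, floor z 4, top z 24: for the amber bottle.
- white_vial: White sample vial with white cap, standing, 20 g. Origin: centre of its underside; z up. Body 27 mm across to z = 48 mm, cap 21 mm across, total height 58 mm.
- red_vial: White sample vial with red cap, standing, 20 g. Origin: centre of its underside; z up. Body 27 mm across to z = 52 mm, cap 21 mm across, total height 62 mm.
- amber_vial: Amber (orange-brown) reagent bottle with black cap, standing, 20 g. Origin: centre of its underside; z up. Body 27 mm across to z = 44 mm, cap 21 mm across, total height 54 mm.
- usb_stick: Dark memory stick with a metal plug, 17 mm wide (x), 50 mm long (y), 8 mm thick, lying flat, 12 g. Origin: centre of its underside; z up.
- evidence_tent: Yellow folded evidence tent with a number, a bystander, 44 x 45 mm, 57 mm high, loose. Origin: centre of its underside. Must not be shifted by more than 25 mm.
- spectacles: Folded wire spectacles, a bystander, 25 mm (x) by 133 mm (y) by 33 mm high, loose. Origin: centre of the underside. Must not be shifted by more than 25 mm.
- red_marker: White and red felt marker, a bystander, 16 mm (x) by 128 mm (y) by 16 mm high, loose. Origin: centre of the underside. Must not be shifted by more than 25 mm.
Mind the look-alikes: they are no part of the job. Leave any purple look-alike of the red_vial alone.

How it is judged:
On the way, in this order (a step that is already met when the one before it is completed fails the run):
1. both sample vials stand in the wells of the courier box and the memory stick lies flat in its bay (x of white_vial in the frame of courier_box between -0.038 and 0.038 m and y of white_vial in the frame of courier_box between 0.032 and 0.06 m and z of white_vial in the frame of courier_box between 0 and 0.01 m and angle between each of white_vial, red_vial's own z axis and vertical below 0.2 rad and x of red_vial in the frame of courier_box between -0.038 and 0.038 m and y of red_vial in the frame of courier_box between 0.032 and 0.06 m and z of red_vial in the frame of courier_box between 0 and 0.01 m and x of usb_stick in the frame of courier_box between -0.04 and 0.04 m and y of usb_stick in the frame of courier_box between -0.066 and 0.016 m and z of usb_stick in the frame of courier_box between 0.02 and 0.034 m and angle between the z axis of usb_stick and the z axis of courier_box, either way round below 0.15 rad), for 0.2 s.
2. the lid sits level and fully down on the courier box (x of lid in the frame of courier_box between -0.008 and 0.008 m and y of lid in the frame of courier_box between -0.008 and 0.008 m and z of lid in the frame of courier_box between 0.008 and 0.0155 m and angle between lid's own z axis and vertical below 0.04 rad and angle between the x axis of lid and the x axis of courier_box, either way round below 0.12 rad), for 0.2 s.
At the end, for the whole second after the job is handed in: Both white vials upright on the floors of the box wells (6 mm, 0.2 rad), memory stick flat in the bay (0.15 rad), lid resting on the ledge (3.5 mm in height, 8 mm sideways, 0.04 rad level, 0.12 rad in line), amber bottle upright in the free rack well (0.2 rad); all released and at rest (all of step 1 and all of step 2 and x of amber_vial in the frame of stock_rack between -0.014 and 0.014 m and y of amber_vial in the frame of stock_rack between 0.032 and 0.06 m and z of amber_vial in the frame of stock_rack between 0 and 0.01 m and angle between amber_vial's own z axis and vertical below 0.2 rad and linear speed of each of white_vial, red_vial, amber_vial, usb_stick, lid below 0.02 m/s and angular speed of each of white_vial, red_vial, amber_vial, usb_stick, lid below 0.2 rad/s); the robot touches nothing.
It fails at once if a vial or the amber bottle was tipped by more than 45 degrees (angle between any of white_vial, red_vial, amber_vial's own z axis and vertical above 0.785 rad).
It fails at once if a bystander (spectacles, red marker, evidence tent) was shifted by more than 25 mm (distance of any of spectacles, red_marker, evidence_tent from where it was at the start of the episode above 0.025 m).
It also fails if it takes over 136 s, if anything falls off the work surface, if the arm or the gripper's body presses on something with over 40 N, if the wrist force passes 120 N, or if a joint passes its speed limit or range.

## Working session

There is one attempt and no reset: what is moved stays moved. The work goes in short steps, Python scripts to look and compute and a shell command to move; the robot and the scene stay as the last step left them, time stands still between calls to the robot, and variables do not carry over. Pictures are saved under pics/ and viewed, and the job is handed in when it is done.

```bash
mkdir -p pics
python3 - <<'E'
from plant import manip
import cv2
s=manip.observe(); print(s)
for n in ("top","side","wrist"):
    im=manip.snapshot(n); cv2.imwrite(f"pics/{n}0.png",im[:,:,::-1]); print(n,manip.get_calibration(n))
E
```

```text
{'time_s': 0.0, 'joint_pos': array([ 1.16251064,  0.41798754, -0.0103086 ,  1.61417434,  0.00471829,
        1.11070399, -0.05297937]), 'joint_vel': array([ 3.04719500e-03,  1.14564498e-03, -6.54348856e-04, -9.33484316e-05,
       -7.65112248e-04,  2.40461970e-03, -2.65105709e-04]), 'joint_torque': array([-2.40388443e-03, -8.64446783e+01,  6.77175019e-01, -4.34900451e+01,
        1.90355693e-02,  7.34379661e-03,  2.00687850e-04]), 'position': array([ 0.22399802, -0.58310526,  0.23065172]), 'orientation': array([-3.08771326e+00, -5.72766740e-01,  5.21319175e-04]), 'force': array([ 0.01331611,  0.54650241, -0.18104881]), 'moment': array([ 0.07134192,  0.00469963, -0.00420616]), 'grip_width': 1.0022951300555307}
top {'camera_matrix': array([[474.18983284,   0.        , 275.14778962],
       [  0.        , 474.18983284, 207.95061134],
       [  0.        ,   0.        ,   1.        ]]), 'k1': 0.03762224259026655, 'cam_to_world': array([[-0.00455382, -0.97755251,  0.21064273,  0.22942127],
       [-0.99997458,  0.0032959 , -0.0063225 , -0.00894801],
       [ 0.00548632, -0.21066617, -0.97
[... 424 characters left out ...]
567],
       [-0.02318184, -0.85777023, -0.51351031,  0.60868656],
       [ 0.        ,  0.        ,  0.        ,  1.        ]])}
wrist {'camera_matrix': array([[291.69598279,   0.        , 276.77731845],
       [  0.        , 291.69598279, 206.43009177],
       [  0.        ,   0.        ,   1.        ]]), 'k1': -0.0057211488443772674, 'tool_from_camera': array([[ 2.39603029e-04, -9.50906261e-01, -3.09478959e-01,
         7.92099969e-02],
       [ 9.99999732e-01,  1.38817306e-05,  7.31561012e-04,
         3.97759807e-05],
       [-6.91349843e-04, -3.09479052e-01,  9.50906009e-01,
        -1.42972515e-01],
       [ 0.00000000e+00,  0.00000000e+00,  0.00000000e+00,
         1.00000000e+00]])}
```

View pics/top0.png

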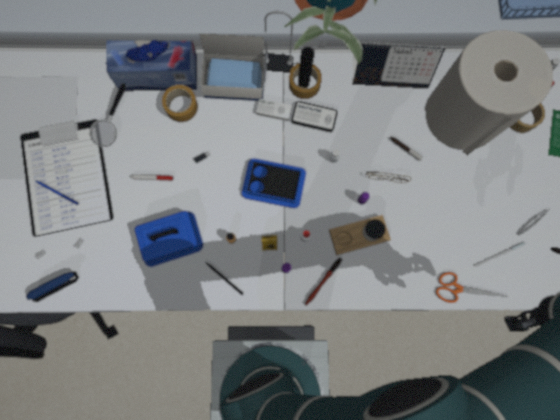

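View pics/side0.png

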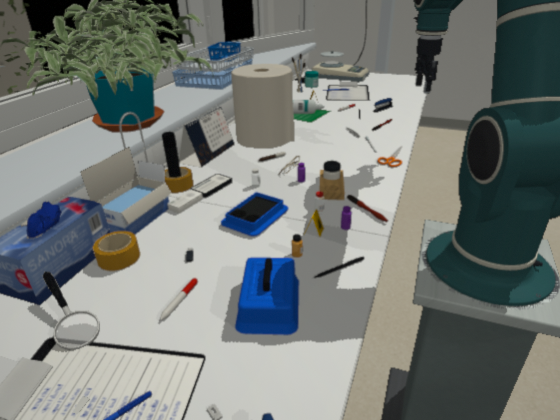

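View pics/wrist0.png

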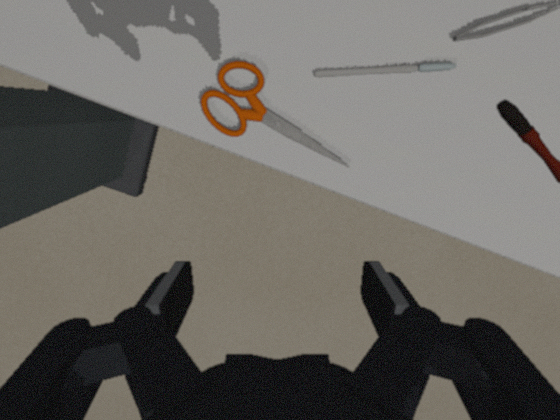

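Run:
```python
import cv2
im=cv2.imread("pics/top0.png")
a=im[0:200,60:330]; cv2.imwrite("pics/topA.png",cv2.resize(a,None,fx=2.9,fy=2.9,interpolation=cv2.INTER_CUBIC))
a=im[60:260,280:550]; cv2.imwrite("pics/topB.png",cv2.resize(a,None,fx=2.9,fy=2.9,interpolation=cv2.INTER_CUBIC))
```

```text
(no output)
```

View pics/topB.png

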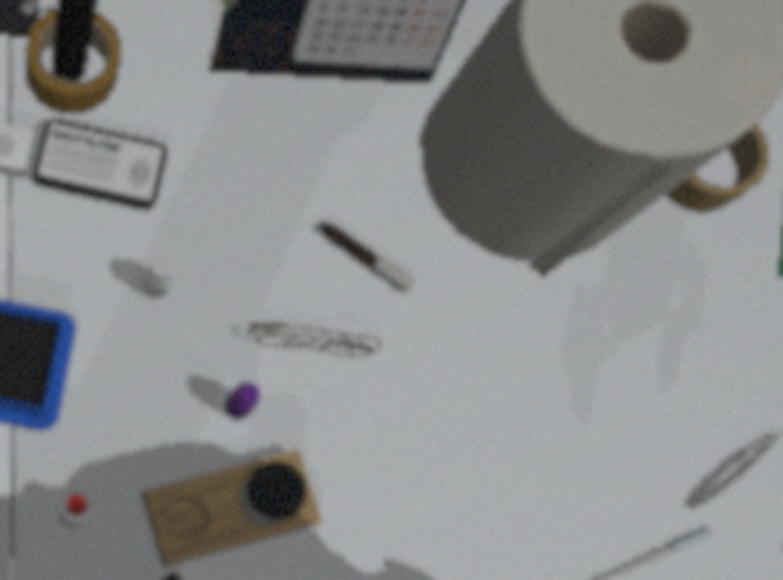

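Run:
```python
import cv2
im=cv2.imread("pics/top0.png")
a=im[140:290,120:390]; cv2.imwrite("pics/topC.png",cv2.resize(a,None,fx=2.9,fy=2.9,interpolation=cv2.INTER_CUBIC))
im=cv2.imread("pics/side0.png")
a=im[130:330,160:420]; cv2.imwrite("pics/sideC.png",cv2.resize(a,None,fx=2.9,fy=2.9,interpolation=cv2.INTER_CUBIC))
```

```text
(no output)
```

View pics/topC.png

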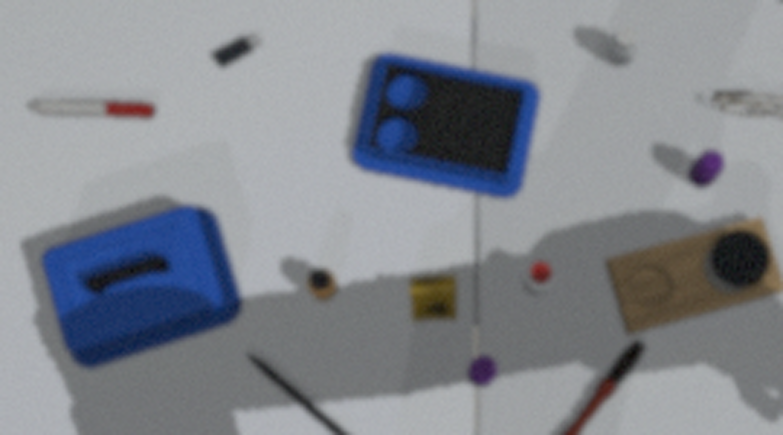

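View pics/sideC.png

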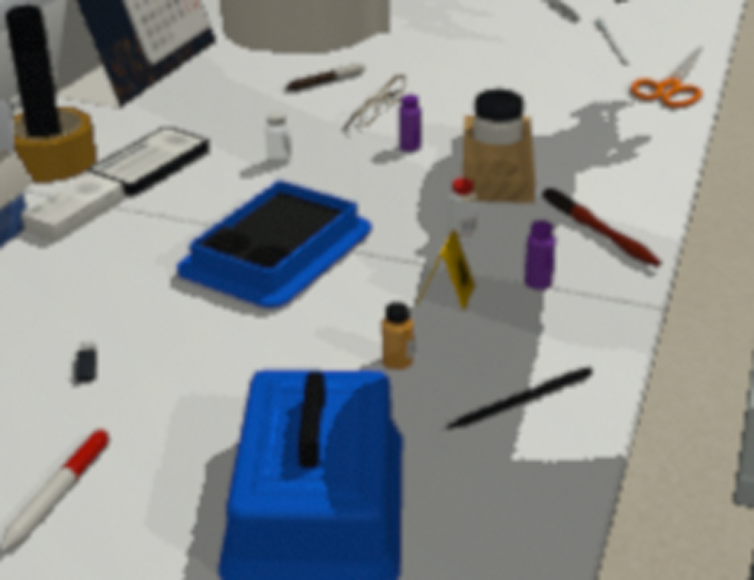

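```bash
cat > h.py <<'E'
import numpy as np, cv2
from plant import manip
from scipy.spatial.transform import Rotation as R
def cam(n,s=None):
    c=manip.get_calibration(n); K=c["camera_matrix"]; k=c["k1"]
    if n=="wrist":
        T=np.eye(4); T[:3,:3]=R.from_rotvec(s["orientation"]).as_matrix(); T[:3,3]=s["position"]
        M=T@c["tool_from_camera"]
    else: M=c["cam_to_world"]
    return K,k,M
def p2w(n,uv,z,s=None):
    K,k,M=cam(n,s); d=np.array([k,0,0,0.]) 
    q=cv2.undistortPoints(np.array([[uv]],float),K,d)[0,0]
    r=M[:3,:3]@np.array([q[0],q[1],1]); t=(z-M[2,3])/r[2]
    return M[:3,3]+t*r
def w2p(n,P,s=None):
    K,k,M=cam(n,s); d=np.array([k,0,0,0.])
    Q=(np.atleast_2d(P)-M[:3,3])@M[:3,:3]
    return cv2.projectPoints(Q,np.zeros(3),np.zeros(3),K,d)[0][:,0]
def wrist(name):
    s=manip.observe(); im=manip.snapshot("wrist")
    cv2.imwrite(f"pics/{name}.png",im[:,:,::-1]); 
    np.savez(f"pics/{name}.npz",position=s["position"],orientation=s["orientation"])
    return s
def load(name): return dict(np.load(f"pics/{name}.npz"))
def rel(P,yaw,s=None,z=None):
    """shift (tool axes) & turn about tool to get TCP at P with tool-down and tool y axis at world yaw (mod pi)"""
    s=s or manip.observe()
    R0=R.from_rotvec(s["orientation"])
    best=None
    for yy in (yaw,yaw+np.pi):
        y=np.array([np.cos(yy),np.sin(yy),0]); zz=np.array([0,0,-1.]); x=np.cross(y,zz)
        Rt=R.from_matrix(np.stack([x,y,zz],1)); d=(R0.inv()*Rt).as_rotvec()
        if best is None or np.linalg.norm(d)<np.linalg.norm(best): best=d
    sh=R0.inv().apply(np.array(P)-s["position"])
    print("turn",best.round(4),"shift",sh.round(4), "deg",np.degrees(np.linalg.norm(best)).round(1))
E
python3 - <<'E'
from h import *
C=lambda u,v:(120+u/2.9,140+v/2.9)
S=lambda u,v:(160+u/2.9,130+v/2.9)
for n,p,z in [("white",(618,46),.058),("red",(541,270),.062),("amber",(320,277),.054),("usb",(233,51),.008),("well",(650,287),.024),("jar",(739,257),.066),("bar1",(88,283),.091),("bar2",(168,262),.091),
 ("box1",(372,57),.012),("box2",(537,85),.012),("box3",(517,195),.012),("box4",(353,160),.012),("mk1",(30,105),.01),("mk2",(154,110),.01),("tent",(433,298),.03),("rk1",(606,260),.024),("rk2",(628,333),.024),("rk3",(763,218),.024)]:
    print("top",n,C(*p),p2w("top",C(*p),z).round(4))
for n,p,z in [("white",(277,120),.058),("red",(461,184),.062),("amber",(396,309),.054),("jar",(499,103),.066),("usb",(86,362),.008),("tent",(455,232),.057)]:
    print("side",n,p2w("side",S(*p),z).round(4))
s=manip.observe();print(R.from_rotvec(s["orientation"]).as_matrix().round(3))
im=cv2.imread("pics/top0.png")
def crop(n,u,v,w,h,f): cv2.imwrite(f"pics/{n}.png",cv2.resize(im[v:v+h,u:u+w],None,fx=f,fy=f,interpolation=cv2.INTER_CUBIC))
crop("box",230,145,85,70,9);crop("lid",125,200,85,70,9)
E
```

```text
top white (333.1034482758621, 155.86206896551724) [ 0.6624 -0.1847  0.058 ]
top red (306.55172413793105, 233.1034482758621) [ 0.4375 -0.1039  0.062 ]
top amber (230.34482758620692, 235.51724137931035) [0.4328 0.1074 0.054 ]
top usb (200.34482758620692, 157.58620689655172) [0.6747 0.2043 0.008 ]
top well (344.1379310344828, 238.9655172413793) [ 0.4264 -0.2131  0.024 ]
top jar (374.82758620689657, 228.6206896551724) [ 0.4488 -0.2924  0.066 ]
top bar1 (150.3448275862069, 237.58620689655174) [0.4223 0.3188 0.091 ]
top bar2 (177.9310344827586, 230.34482758620692) [0.4417 0.2457 0.091 ]
top box1 (248.27586206896552, 159.6551724137931) [0.6667 0.0615 0.012 ]
top box2 (305.1724137931035, 169.31034482758622) [ 0.6364 -0.107   0.012 ]
top box3 (298.2758620689655, 207.24137931034483) [ 0.5216 -0.0849  0.012 ]
top box4 (241.72413793103448, 195.17241379310346) [0.5583 0.0798 0.012 ]
top mk1 (130.3448275862069, 176.20689655172413) [0.617  0.4072 0.01  ]
top mk2 (173.10344827586206, 177.9310344827586) [0.6115 0.2821 0.01  ]
top tent (269.3103448275862, 242.75862068965517) [ 0.4154 -0.0006  0.03  ]
top rk1 (328.9655172413793, 229.6551724137931) [ 0.4533 -0.1708  0.024 ]
top rk2 (336.55172413793105, 254.82758620689657) [ 0.3814 -0.1901  0.024 ]
top rk3 (383.1034482758621, 215.17241379310343) [ 0.4949 -0.3272  0.024 ]
side white [ 0.6646 -0.1755  0.058 ]
side red [ 0.4353 -0.0943  0.062 ]
side amber [0.4303 0.1133 0.054 ]
side jar [ 0.4451 -0.2753  0.066 ]
side usb [0.6729 0.2104 0.008 ]
side tent [ 0.4178 -0.0149  0.057 ]
[[ 0.933  0.359 -0.   ]
 [ 0.359 -0.933  0.001]
 [-0.    -0.001 -1.   ]]
```

View pics/box.png

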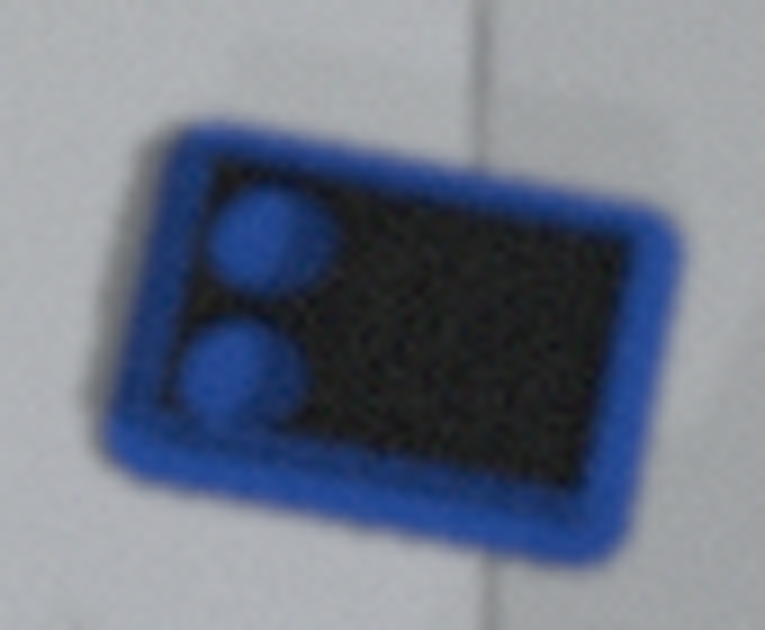

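View pics/lid.png

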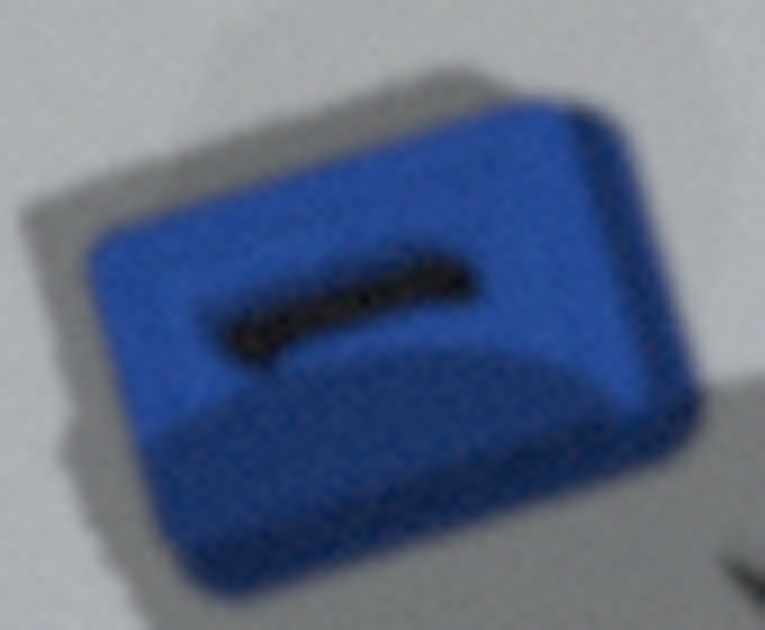

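Run:
```python
from h import *
rel([0.40,-0.05,0.30],-np.pi/2)
```

```text
turn [-9.000e-04  2.000e-04  3.668e-01] shift [ 0.3555 -0.4347 -0.0688] deg 21.0
```

```bash
python3 -m jog '[[0,0,0.07,0.03,-0.037,-0.02,0.085],[0,0,0.14,0.06,-0.074,-0.04,0.085],[0,0,0.21,0.09,-0.11,-0.06,0.085],[0,0,0.28,0.12,-0.148,-0.068,0.085],[0,0,0.36,0.15,-0.185,-0.068,0.085]]'
python3 - <<'E'
from h import *
rel([0.40,-0.05,0.30],-np.pi/2)
E
```

```text
time_s: 0.65
position: [0.298, -0.356, 0.3001]
orientation: [3.141, 0.006, 0.001]
force: [2.3, -0.4, 0.4]
grip_width: 0.996
turn [ 0.0008 -0.0008  0.0037] shift [ 0.1032 -0.3056 -0.    ] deg 0.2
```

```bash
python3 -m jog '[[0,0,0,0.015,-0.045,0,0.085],[0,0,0,0.03,-0.09,0,0.085],[0,0,0,0.045,-0.135,0,0.085],[0,0,0,0.06,-0.18,0,0.085],[0,0,0,0.075,-0.22,0,0.085]]'
python3 -m jog '[[0,0,0,0.015,-0.045,0,0.085],[0,0,0,0.03,-0.085,0,0.085],[0,0,0,0.03,-0.085,0,0.085],[0,0,0,0.03,-0.085,0,0.085],[0,0,0,0.03,-0.085,0,0.085]]'
python3 - <<'E'
from h import *
s=wrist("w1"); print(s["position"])
E
```

```text
time_s: 1.15
position: [0.3722, -0.1335, 0.3001]
orientation: [3.14, 0.007, 0.002]
force: [1.3, -0.5, -0.4]
grip_width: 0.999
time_s: 1.65
position: [0.4016, -0.0491, 0.2999]
orientation: [3.14, 0.005, 0.001]
force: [0.5, -0.3, -0.1]
grip_width: 0.999
[ 0.4015972  -0.04914283  0.29990847]
```

View pics/w1.png

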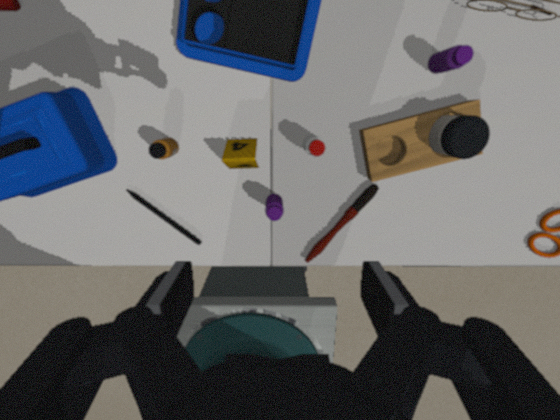

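```bash
python3 -m jog '[[0,0,0,0.045,-0.01,0,0.085],[0,0,0,0.09,-0.02,-0.01,0.085],[0,0,0,0.135,-0.03,-0.02,0.085],[0,0,0,0.16,-0.04,-0.03,0.085],[0,0,0,0.16,-0.04,-0.03,0.085]]'
python3 - <<'E'
from h import *
s=wrist("w2"); print(s["position"])
im=cv2.imread("pics/w2.png")
cv2.imwrite("pics/w2b.png",cv2.resize(im[:280],None,fx=1.42,fy=2,interpolation=cv2.INTER_CUBIC))
E
```

```text
time_s: 2.2
position: [0.5638, -0.0084, 0.33]
orientation: [-3.141, -0.004, -0.002]
force: [-0.9, 0.5, -0.6]
grip_width: 0.996
[ 0.56384511 -0.0084455   0.32996759]
```

View pics/w2.png

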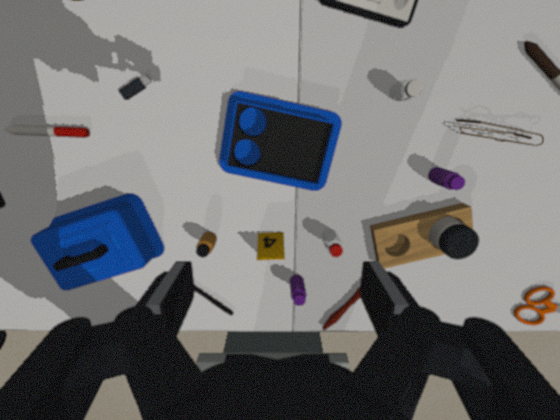

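Run:
```python
import cv2
im=cv2.imread("pics/w2.png")
def crop(n,u,v,w,h,f): cv2.imwrite(f"pics/{n}.png",cv2.resize(im[v:v+h,u:u+w],None,fx=f,fy=f,interpolation=cv2.INTER_CUBIC))
crop("c1",210,80,140,115,5.5);crop("c2",20,180,200,115,4);crop("c3",310,60,180,110,4.4);crop("c4",310,180,190,110,4.2)
```

```text
(no output)
```

View pics/c1.png

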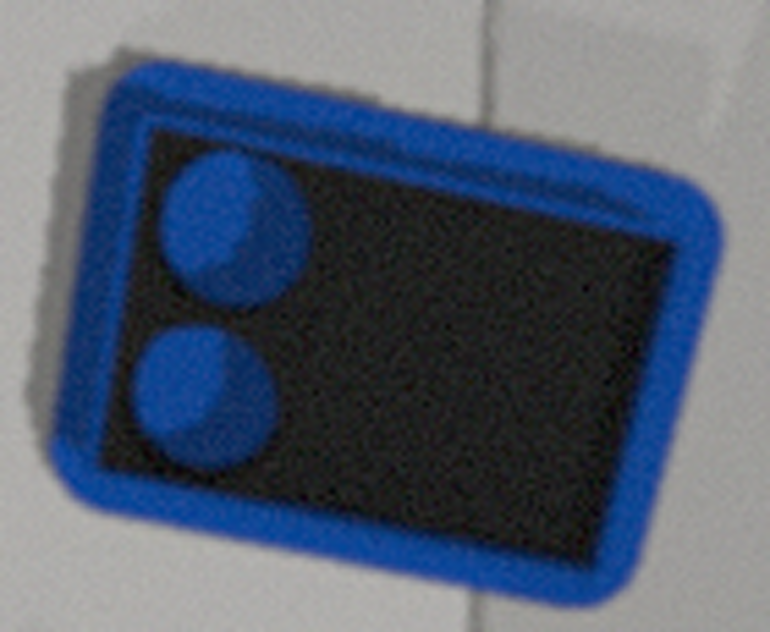

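View pics/c2.png

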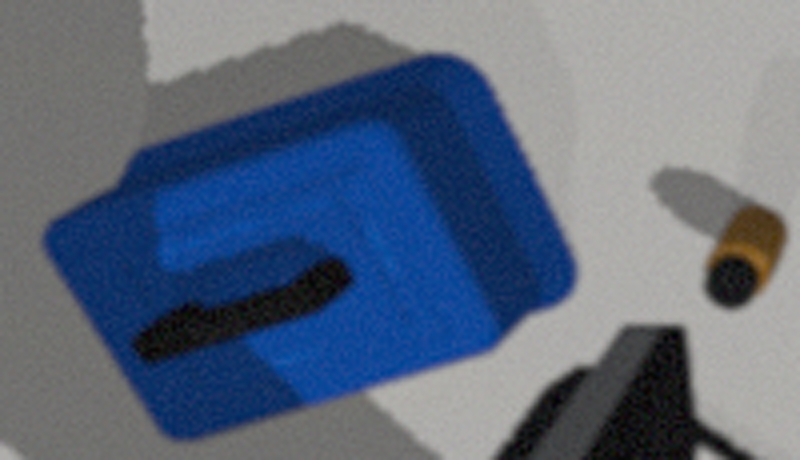

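View pics/c3.png

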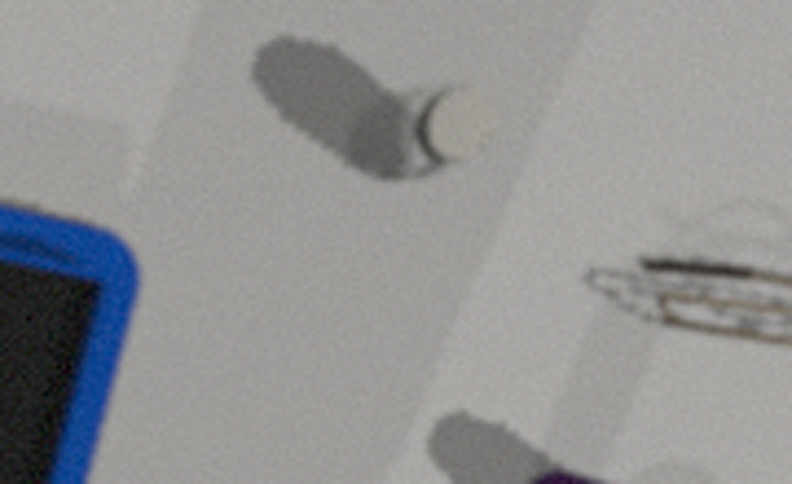

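View pics/c4.png

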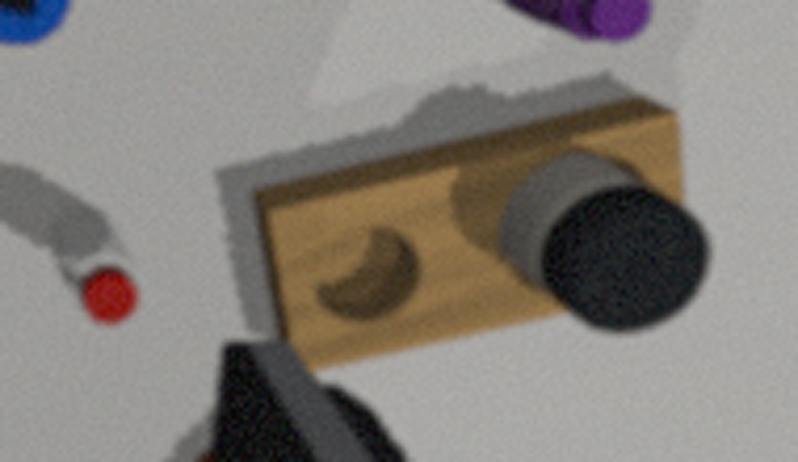

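Run:
```python
from h import *
s=load("w2")
A=lambda x,y,f,u,v:(u+x/f,v+y/f)
P={}
def q(n,p,z):
    P[n]=p2w("wrist",p,z,s); print(n,np.round(p,1),P[n].round(4))
c1=lambda x,y:A(x,y,5.5,210,80)
c2=lambda x,y:A(x,y,4,20,180)
c3=lambda x,y:A(x,y,4.4,310,60)
c4=lambda x,y:A(x,y,4.2,310,180)
q("wellA",c1(234,229),.030);q("wellB",c1(206,397),.030)
for i,p in enumerate([(150,130),(680,240),(595,568),(100,468)]): q("f%d"%i,c1(*p),.033)
q("white",c3(455,125),.058);q("red",c4(109,295),.062);q("amber",c2(732,281),.054)
q("bar1",c2(140,345),.091);q("bar2",c2(342,275),.091)
q("rwell",c4(367,275),.024);q("jar",c4(625,258),.066)
q("usb",(135,86),.006);q("tentTop",(270,240),.057);q("tentTop0",(270,245),.0);
q("mk1",(8,130),.01);q("mk2",(88,132),.01)
d=P["wellA"]-P["wellB"]; print("box x dir deg",np.degrees(np.arctan2(d[1],d[0])),np.linalg.norm(d))
c=sum(P["f%d"%i] for i in range(4))/4; print("c",c)
d=P["f1"]-P["f0"];print("long",np.degrees(np.arctan2(d[1],d[0])),np.linalg.norm(d)); d=P["f2"]-P["f3"];print(np.degrees(np.arctan2(d[1],d[0])),np.linalg.norm(d))
d=P["f0"]-P["f3"];print("short",np.degrees(np.arctan2(d[1],d[0])),np.linalg.norm(d))
d=P["bar1"]-P["bar2"];print("bar",np.degrees(np.arctan2(d[1],d[0])),np.linalg.norm(d),(P["bar1"]+P["bar2"])/2)
d=P["jar"]-P["rwell"];print("rack",np.degrees(np.arctan2(d[1],d[0])),np.linalg.norm(d))
```

```text
wellA [252.5 121.6] [0.6294 0.0268 0.03  ]
wellB [247.5 152.2] [0.5851 0.0355 0.03  ]
f0 [237.3 103.6] [0.6541 0.0478 0.033 ]
f1 [333.6 123.6] [ 0.627  -0.0912  0.033 ]
f2 [318.2 183.3] [ 0.5382 -0.0728  0.033 ]
f3 [228.2 165.1] [0.566 0.065 0.033]
white [413.4  88.4] [ 0.6733 -0.1894  0.058 ]
red [336.  250.2] [ 0.4383 -0.1013  0.062 ]
amber [203.  250.2] [0.4337 0.1081 0.054 ]
bar1 [ 55.  266.2] [0.4251 0.3191 0.091 ]
bar2 [105.5 248.8] [0.454  0.2389 0.091 ]
rwell [397.4 245.5] [ 0.4285 -0.2134  0.024 ]
jar [458.8 241.4] [ 0.4555 -0.2876  0.066 ]
usb [135  86] [0.6793 0.2025 0.006 ]
tentTop [270 240] [0.4531 0.0015 0.057 ]
tentTop0 [270 245] [0.4174 0.0029 0.    ]
mk1 [  8 130] [0.6159 0.4068 0.01  ]
mk2 [ 88 132] [0.6129 0.2831 0.01  ]
box x dir deg -11.07563060054381 0.045093236107119135
c [ 0.59633035 -0.01280945  0.033     ]
long -101.00813504972061 0.1415692436447727
-101.43314957505773 0.14058466524651342
short -11.03775280627141 0.0897055800757881
bar 109.8113710646588 0.08527831671479372 [0.43958197 0.2790282  0.091     ]
rack -69.96720955900923 0.08942843924467304
```

Run:
```python
from h import *
rel([0.673,-0.189,0.17],np.radians(-101.1))
```

```text
turn [ 0.0004 -0.      0.1961] shift [0.1103 0.1801 0.1595] deg 11.2
```

```bash
python3 -m jog '[[0,0,0.05,0.022,0.036,0.02,0.085],[0,0,0.1,0.044,0.072,0.04,0.085],[0,0,0.15,0.066,0.108,0.07,0.07],[0,0,0.196,0.088,0.144,0.1,0.06],[0,0,0.196,0.11,0.18,0.13,0.06]]'
python3 -m jog '[[0,0,0,0,0,0.03,0.055],[0,0,0,0,0,0.03,0.055],[0,0,0,0,0,0.03,0.055],[0,0,0,0,0,0.03,0.055],[0,0,0,0,0,0.03,0.055]]'
python3 - <<'E'
from h import *
s=wrist("w3"); print(s["position"])
E
```

```text
time_s: 2.75
position: [0.6698, -0.1882, 0.2015]
orientation: [3.125, -0.309, -0.001]
force: [0.3, 0.7, -0.1]
grip_width: 0.704
time_s: 3.25
position: [0.6703, -0.1877, 0.1738]
orientation: [3.124, -0.307, 0.004]
force: [-0.4, 1.0, 1.1]
grip_width: 0.649
[ 0.6703028  -0.18770422  0.17376911]
```

View pics/w3.png

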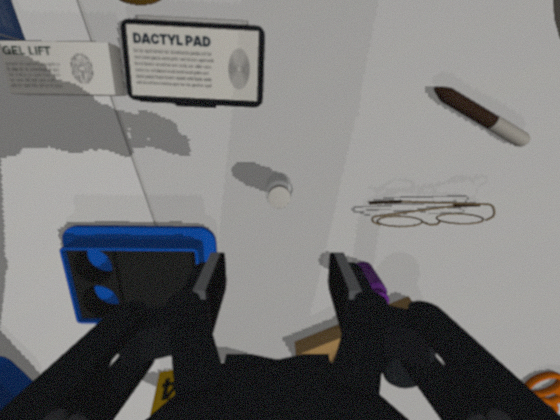

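Run:
```python
from h import *
im=cv2.imread("pics/w3.png")
cv2.imwrite("pics/c5.png",cv2.resize(im[150:240,220:340],None,fx=6,fy=6,interpolation=cv2.INTER_CUBIC))
s=load("w3"); p=p2w("wrist",(279,196),.058,s); print(p)
rel([p[0],p[1],.1],np.radians(-101.1))
print(w2p("wrist",[s["position"]],s))
```

```text
[ 0.67525053 -0.1913031   0.058     ]
turn [ 0.0019 -0.0022 -0.0025] shift [0.0055 0.0023 0.0734] deg 0.2
[[276.3010328  263.10593922]]
```

View pics/c5.png

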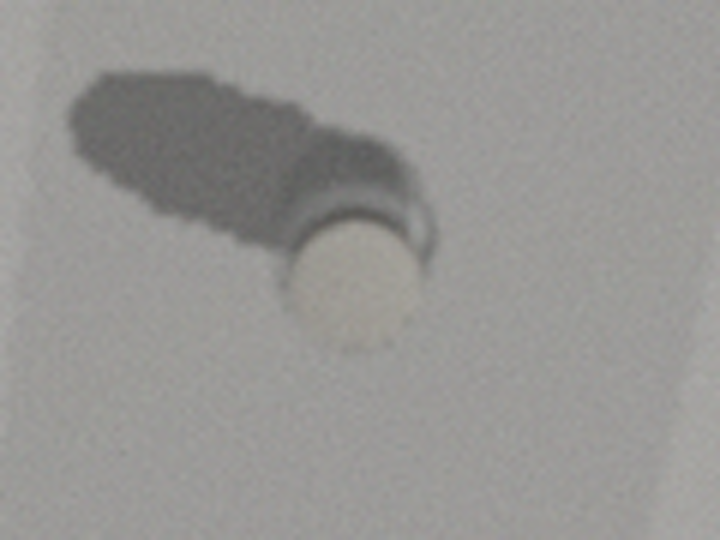

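```bash
python3 -m jog '[[0,0,0,0.004,0.0025,0.035,0.055],[0,0,0,0.004,0.0025,0.07,0.055],[0,0,0,0.004,0.0025,0.1,0.055],[0,0,0,0.004,0.0025,0.13,0.055],[0,0,0,0.004,0.0025,0.14,0.055]]'
python3 -m jog '[[0,0,0,0,0,0,0.05],[0,0,0,0,0,0,0.02],[0,0,0,0,0,0,0.01],[0,0,0,0,0,0,0.01],[0,0,0,0,0,0,0.01]]' 30
python3 -m jog '[[0,0,0,0,0,0,0.01],[0,0,0,0,0,0,0.01],[0,0,0,0,0,0,0.01],[0,0,0,0,0,-0.01,0.01],[0,0,0,0,0,-0.02,0.01]]' 30
python3 - <<'E'
from h import *
s=wrist("w4"); print(s["position"])
E
```

```text
time_s: 3.8
position: [0.6727, -0.1908, 0.0312]
orientation: [3.125, -0.307, -0.001]
force: [0.2, -0.4, 0.0]
grip_width: 0.648
time_s: 4.3
position: [0.6738, -0.191, 0.0331]
orientation: [3.124, -0.307, 0.003]
force: [-1.0, 1.6, 9.4]
grip_width: 0.298
time_s: 4.8
position: [0.6737, -0.1909, 0.0539]
orientation: [3.125, -0.307, 0.002]
force: [0.5, 0.3, 0.5]
grip_width: 0.296
[ 0.67370923 -0.19089516  0.05388024]
```

View pics/w4.png

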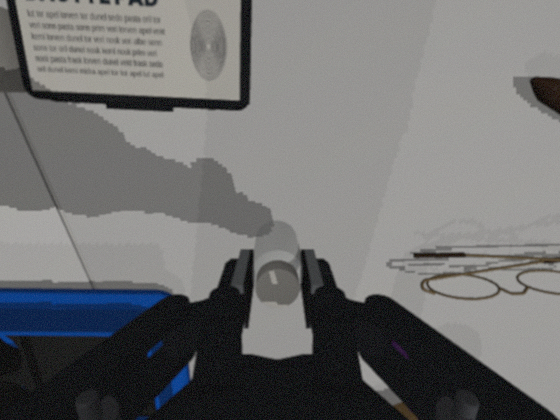

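Run:
```python
from h import *
rel([0.6292,0.0271,0.11],np.radians(-101.1))
```

```text
turn [ 0.002  -0.0043 -0.0021] shift [-0.0869 -0.2051 -0.0548] deg 0.3
```

```bash
python3 -m jog '[[0,0,0,0,0,-0.03,0.01],[0,0,0,-0.016,-0.035,-0.055,0.01],[0,0,0,-0.032,-0.075,-0.055,0.01],[0,0,0,-0.049,-0.115,-0.055,0.01],[0,0,0,-0.065,-0.155,-0.055,0.01]]'
python3 -m jog '[[0,0,0,-0.014,-0.033,0,0.01],[0,0,0,-0.021,-0.05,0,0.01],[0,0,0,-0.021,-0.05,0,0.01],[0,0,0,-0.021,-0.05,0,0.01],[0,0,0,-0.021,-0.05,0,0.01]]'
python3 - <<'E'
from h import *
rel([0.6292,0.0271,0.041],np.radians(-101.1))
s=wrist("w5"); print(s["position"])
E
```

```text
time_s: 5.35
position: [0.6406, -0.0248, 0.1114]
orientation: [3.124, -0.307, 0.008]
force: [0.9, 1.1, -0.4]
grip_width: 0.299
time_s: 5.85
position: [0.63, 0.027, 0.1114]
orientation: [3.123, -0.309, 0.009]
force: [-0.2, -0.4, -0.5]
grip_width: 0.294
turn [ 0.0025 -0.006  -0.0038] shift [-0.0013 -0.0001  0.0704] deg 0.4
[0.63004622 0.02697797 0.11138678]
```

View pics/w5.png

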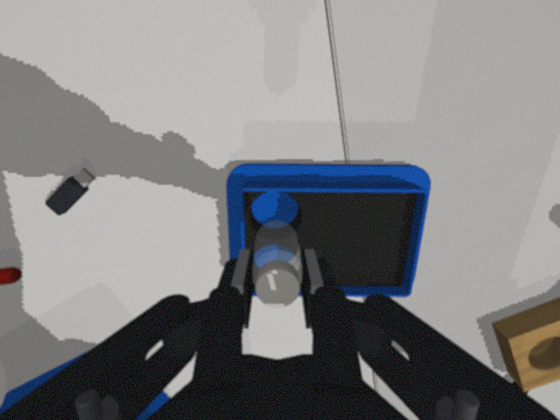

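Run:
```python
from h import *
s=load("w5")
print(p2w("wrist",(276,211),.030,s))
import math
a=math.radians(-11.1);ex=np.array([math.cos(a),math.sin(a),0]);ey=np.array([-math.sin(a),math.cos(a),0]);c=np.array([.5975,-.0135,0])
im=cv2.imread("pics/w5.png")
def poly(L,col):
    q=w2p("wrist",np.array(L),s); cv2.polylines(im,[np.int32(q*8)],True,col,1,cv2.LINE_AA,3)
for hx,hy,z,col in((49,74,36,(0,255,255)),(63,88,12,(0,0,255))):
    poly([c+ex*sx*hx/1e3+ey*sy*hy/1e3+[0,0,z/1e3] for sx,sy in((1,1),(1,-1),(-1,-1),(-1,1))],col)
for sx in(1,-1):
    poly([c+ex*(sx*.0235+.021*math.cos(t))+ey*(.046+.021*math.sin(t))+[0,0,.03] for t in np.linspace(0,6.28,30)],(0,255,0))
cv2.imwrite("pics/o5.png",cv2.resize(im[140:320,200:460],None,fx=3,fy=3,interpolation=cv2.INTER_CUBIC))
```

```text
[0.63292823 0.02654929 0.03      ]
```

View pics/o5.png

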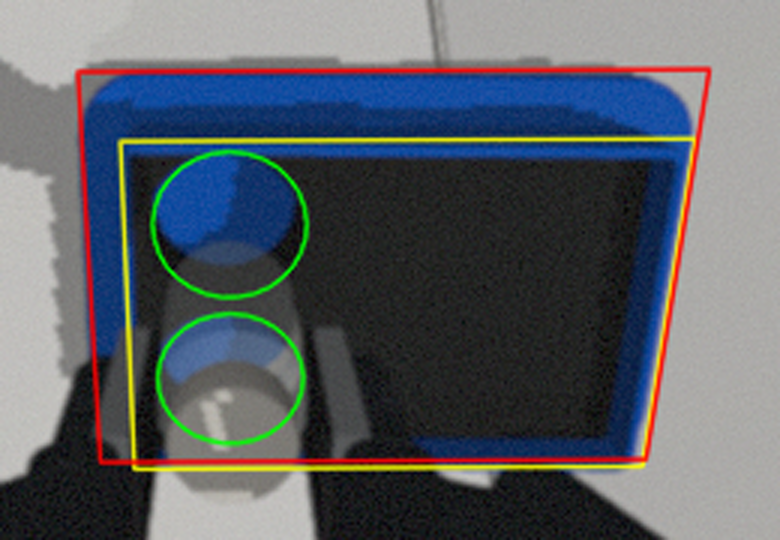

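```bash
python3 -m jog '[[0,0,0,-0.0005,0,0.025,0.01],[0,0,0,-0.0005,0,0.05,0.01],[0,0,0,-0.0005,0,0.065,0.01],[0,0,0,-0.0005,0,0.071,0.01],[0,0,0,-0.0005,0,0.071,0.01]]'
python3 -m jog '[[0,0,0,0,0,0,0.03],[0,0,0,0,0,0,0.045],[0,0,0,0,0,0,0.05],[0,0,0,0,0,0,0.05],[0,0,0,0,0,-0.02,0.05]]'
python3 -m jog '[[0,0,0,0,0,-0.04,0.05],[0,0,0,0,0,-0.08,0.05],[0,0,0,0,0,-0.11,0.05],[0,0,0,0,0,-0.11,0.05],[0,0,0,0,0,-0.11,0.05]]'
python3 - <<'E'
from h import *
s=wrist("w6"); print(s["position"])
rel([0.4383,-0.1013,0.18],np.radians(-101.1))
E
```

```text
time_s: 6.4
position: [0.6298, 0.0266, 0.0399]
orientation: [3.123, -0.31, 0.007]
force: [-0.1, -0.6, -0.4]
grip_width: 0.293
time_s: 6.9
position: [0.6284, 0.0265, 0.0583]
orientation: [3.123, -0.31, 0.002]
force: [0.4, 0.2, 0.7]
grip_width: 0.587
time_s: 7.4
position: [0.6284, 0.0267, 0.1689]
orientation: [3.123, -0.31, 0.004]
force: [-0.1, -0.7, -0.4]
grip_width: 0.586
[0.62844804 0.02674798 0.16890315]
turn [ 0.0036 -0.0015 -0.0044] shift [-0.1608  0.1629 -0.0117] deg 0.3
```

View pics/w6.png

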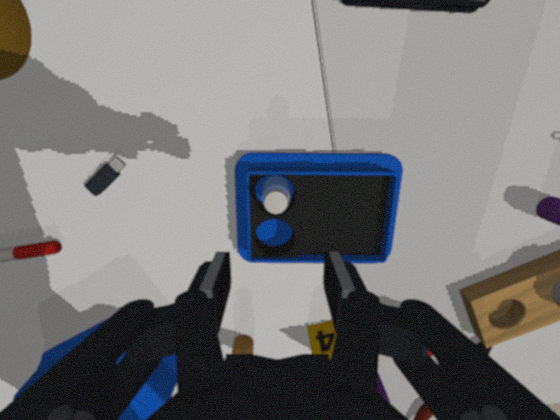

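```bash
python3 -m jog '[[0,0,0,-0.03,0.03,-0.01,0.055],[0,0,0,-0.06,0.06,-0.01,0.055],[0,0,0,-0.09,0.09,-0.01,0.055],[0,0,0,-0.12,0.12,-0.01,0.055],[0,0,0,-0.15,0.15,-0.01,0.055]]'
python3 -m jog '[[0,0,0,-0.01,0.013,0,0.055],[0,0,0,-0.01,0.013,0,0.055],[0,0,0,-0.01,0.013,0,0.055],[0,0,0,-0.01,0.013,0,0.055],[0,0,0,-0.01,0.013,0,0.055]]'
python3 - <<'E'
from h import *
s=wrist("w7"); print(s["position"])
E
```

```text
time_s: 7.95
position: [0.4493, -0.0915, 0.1772]
orientation: [3.123, -0.311, -0.001]
force: [1.0, 0.0, 0.3]
grip_width: 0.647
time_s: 8.45
position: [0.4374, -0.1016, 0.1769]
orientation: [3.124, -0.309, -0.002]
force: [0.0, -0.2, -0.3]
grip_width: 0.642
[ 0.43735189 -0.10159862  0.17690781]
```

View pics/w7.png

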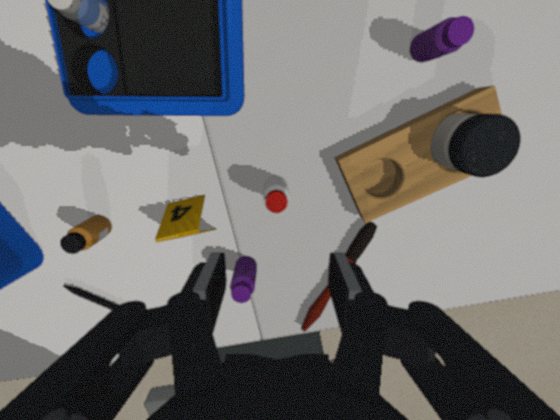

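Run:
```python
from h import *
im=cv2.imread("pics/w7.png")
cv2.imwrite("pics/c7.png",cv2.resize(im[160:240,220:340],None,fx=4,fy=4,interpolation=cv2.INTER_CUBIC))
cv2.imwrite("pics/c8.png",cv2.resize(im[75:235,325:525],None,fx=4,fy=4)[:600])
s=load("w7"); p=p2w("wrist",(276.5,201),.062,s); print(p)
rel([p[0],p[1],.037],np.radians(-101.1))
```

```text
[ 0.43788576 -0.10209114  0.062     ]
turn [ 0.003   0.0008 -0.0034] shift [ 8.000e-04 -1.000e-04  1.399e-01] deg 0.3
```

View pics/c7.png

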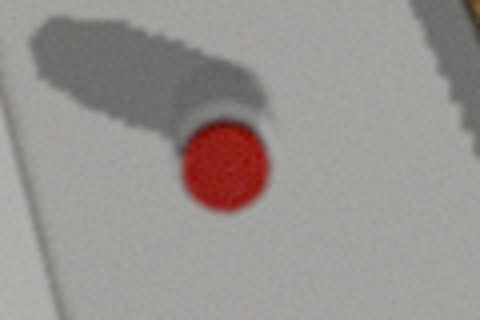

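View pics/c8.png

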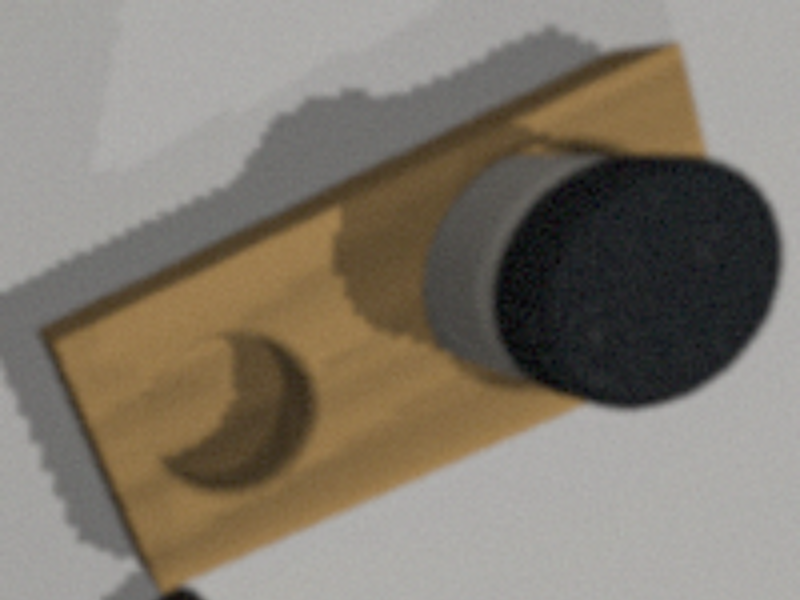

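```bash
python3 - <<'E'
from h import *
s=load("w7")
a,b,c=[p2w("wrist",(325+x/4,75+y/4),.024,s) for x,y in((45,333),(160,592),(683,45))]
print(a,b,c,np.linalg.norm(a-b),np.linalg.norm(a-c))
u=(c-a)/np.linalg.norm(c-a); cen=(b+c)/2; print("cen",cen,"yaw of +y",np.degrees(np.arctan2(-u[1],-u[0])),"well",cen-u*.046)
d=(a-b);print(np.degrees(np.arctan2(d[1],d[0])))
print(p2w("wrist",(325+237/4,75+412/4),.024,s))
E
python3 -m jog '[[0,0,0,0.001,0,0.035,0.055],[0,0,0,0.001,0,0.07,0.055],[0,0,0,0.001,0,0.1,0.055],[0,0,0,0.001,0,0.13,0.055],[0,0,0,0.001,0,0.141,0.055]]'
python3 -m jog '[[0,0,0,0,0,0,0.05],[0,0,0,0,0,0,0.02],[0,0,0,0,0,0,0.01],[0,0,0,0,0,0,0.01],[0,0,0,0,0,0,0.01]]' 30
python3 -m jog '[[0,0,0,0,0,0,0.01],[0,0,0,0,0,0,0.01],[0,0,0,0,0,0,0.01],[0,0,0,0,0,-0.02,0.01],[0,0,0,0,0,-0.04,0.01]]' 30
python3 - <<'E'
from h import *
s=wrist("w8"); print(s["position"])
rel([0.5835,0.0361,0.12],np.radians(-101.1))
E
```

```text
[ 0.45899435 -0.16813215  0.024     ] [ 0.38300267 -0.18945859  0.024     ] [ 0.49703548 -0.32550563  0.024     ] 0.07892751326083945 0.1619059634077495
cen [ 0.44001907 -0.25748211  0.024     ] yaw of +y 103.58915663223488 well [ 0.429211   -0.21276986  0.024     ]
15.676343697689118
[ 0.42897834 -0.21422656  0.024     ]
time_s: 9.0
position: [0.437, -0.1015, 0.0336]
orientation: [3.124, -0.308, -0.007]
force: [1.0, 0.5, 1.2]
grip_width: 0.645
time_s: 9.5
position: [0.4379, -0.1016, 0.0347]
orientation: [3.124, -0.308, -0.003]
force: [-0.4, 1.2, 10.0]
grip_width: 0.297
time_s: 10.0
position: [0.4376, -0.1014, 0.0749]
orientation: [3.125, -0.307, -0.006]
force: [-0.3, 0.0, -0.0]
grip_width: 0.297
[ 0.43755324 -0.1013647   0.07493764]
turn [ 0.0027 -0.0004 -0.0024] shift [ 0.1148 -0.1631 -0.0426] deg 0.2
```

View pics/w8.png

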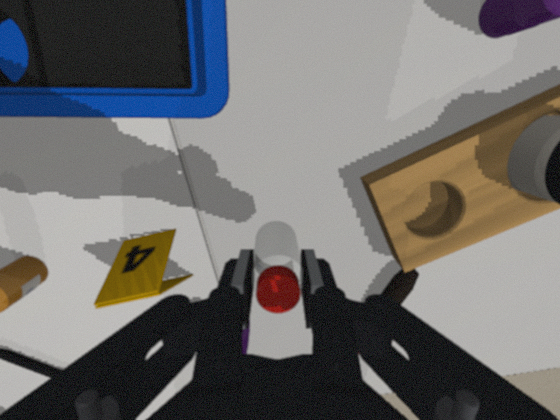

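```bash
python3 -m jog '[[0,0,0,0,0,-0.03,0.01],[0,0,0,0.02,-0.03,-0.045,0.01],[0,0,0,0.042,-0.06,-0.045,0.01],[0,0,0,0.063,-0.09,-0.045,0.01],[0,0,0,0.084,-0.12,-0.045,0.01]]'
python3 -m jog '[[0,0,0,0.02,-0.028,0,0.01],[0,0,0,0.031,-0.043,0,0.01],[0,0,0,0.031,-0.043,0,0.01],[0,0,0,0.031,-0.043,0,0.01],[0,0,0,0.031,-0.043,0,0.01]]'
python3 - <<'E'
from h import *
rel([0.5835,0.0361,0.0415],np.radians(-101.1))
s=wrist("w9"); print(s["position"])
E
```

```text
time_s: 10.55
position: [0.5458, 0.0007, 0.1226]
orientation: [3.123, -0.308, 0.001]
force: [0.1, -0.8, 0.7]
grip_width: 0.297
time_s: 11.05
position: [0.5839, 0.0358, 0.1223]
orientation: [3.123, -0.309, -0.0]
force: [-0.2, -0.3, -0.1]
grip_width: 0.299
turn [ 0.0036 -0.0003 -0.0038] shift [-0.0005 -0.0005  0.0808] deg 0.3
[0.58394176 0.03580658 0.12231311]
```

View pics/w9.png

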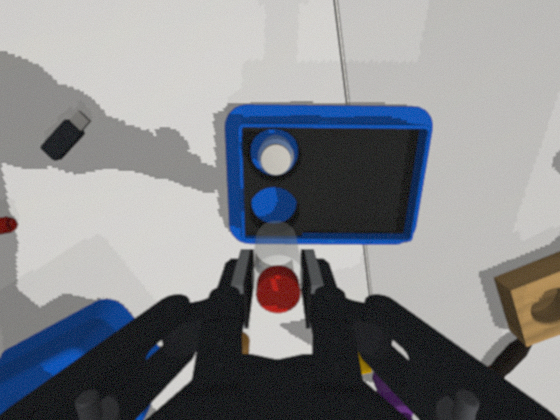

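Run:
```python
from h import *
s=load("w9"); print(w2p("wrist",[[.5835,.0361,.03],[.6294,.0271,.03],[.5835,.0361,.004]],s)); print(p2w("wrist",(273.5,206),.03,s),p2w("wrist",(273.5,154),.03,s))
```

```text
[[275.80761049 210.11084298]
 [275.53161579 154.88776542]
 [275.78645645 201.19979125]]
[0.58749319 0.03729273 0.03      ] [0.630414   0.02855687 0.03      ]
```

```bash
python3 -m jog '[[0,0,0,0.0005,-0.001,0.03,0.01],[0,0,0,0.0005,-0.001,0.055,0.01],[0,0,0,0.0005,-0.001,0.073,0.01],[0,0,0,0.0005,-0.001,0.081,0.01],[0,0,0,0.0005,-0.001,0.081,0.01]]'
python3 -m jog '[[0,0,0,0,0,0,0.03],[0,0,0,0,0,0,0.045],[0,0,0,0,0,0,0.05],[0,0,0,0,0,0,0.05],[0,0,0,0,0,-0.02,0.05]]'
python3 -m jog '[[0,0,0,0,0,-0.04,0.05],[0,0,0,0,0,-0.08,0.05],[0,0,0,0,0,-0.11,0.05],[0,0,0,0,0,-0.11,0.05],[0,0,0,0,0,-0.11,0.05]]'
python3 - <<'E'
from h import *
s=wrist("w10"); print(s["position"])
rel([0.679,0.2025,0.12],np.radians(-149))
E
```

```text
time_s: 11.6
position: [0.5841, 0.0359, 0.0409]
orientation: [3.122, -0.31, -0.002]
force: [-0.1, -0.5, -0.3]
grip_width: 0.296
time_s: 12.1
position: [0.5829, 0.0358, 0.0595]
orientation: [3.122, -0.31, -0.007]
force: [0.0, -0.1, -0.4]
grip_width: 0.588
time_s: 12.6
position: [0.5836, 0.0361, 0.1699]
orientation: [3.122, -0.311, -0.005]
force: [-0.4, -0.9, -1.0]
grip_width: 0.587
[0.58355126 0.03607758 0.16994867]
turn [0.0064 0.0019 0.8314] shift [ 0.0614 -0.1823  0.0479] deg 47.6
```

View pics/w10.png

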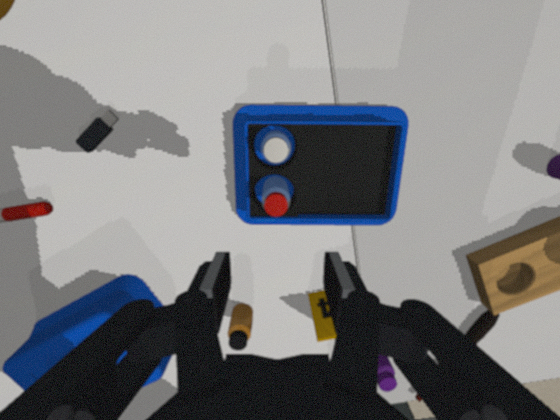

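Run:
```python
from h import *
im=cv2.imread("pics/w10.png")
cv2.imwrite("pics/c10.png",cv2.resize(im[90:170,60:150],None,fx=7,fy=7,interpolation=cv2.INTER_CUBIC))
```

```text
(no output)
```

View pics/c10.png

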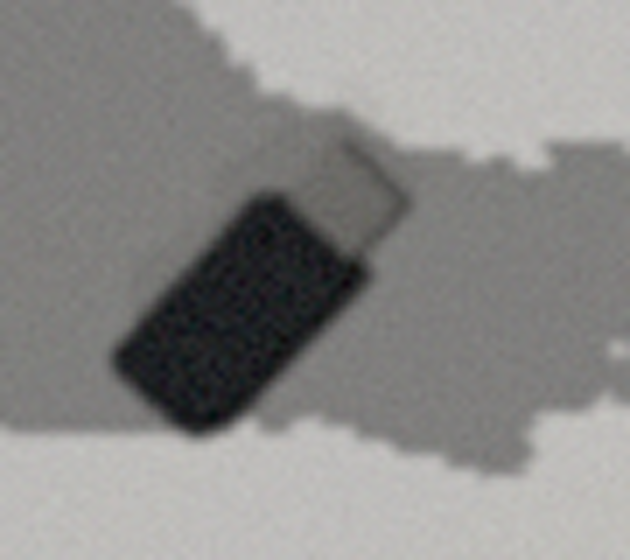

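Run:
```python
from h import *
s=load("w10")
f=lambda x,y,z:p2w("wrist",(60+x/7,90+y/7),z,s)
a,b,c=f(157,398,.007),f(377,172,.005),f(317,232,.007)
print(a,b,c,np.linalg.norm(b-a),"ctr",(a+b)/2,"ang",np.degrees(np.arctan2(*(b-a)[[1,0]])))
bc=(a*.5+b*.5)
y=np.degrees(np.arctan2(*(b-a)[[1,0]]))-90
rel([bc[0],bc[1],.12],np.radians(y))
```

```text
[0.66645481 0.22310462 0.007     ] [0.69030935 0.18065272 0.005     ] [0.68403508 0.19110116 0.007     ] 0.048736057570959355 ctr [0.67838208 0.20187867 0.006     ] ang -60.667528809092516
turn [0.0065 0.0018 0.8605] shift [ 0.0609 -0.1816  0.0479] deg 49.3
```

```bash
python3 -m jog '[[0,0,0.14,0.01,-0.036,0,0.05],[0,0,0.28,0.025,-0.072,0.01,0.05],[0,0,0.42,0.035,-0.108,0.02,0.05],[0,0,0.56,0.045,-0.145,0.035,0.05],[0,0,0.7,0.061,-0.182,0.048,0.05]]'
python3 -m jog '[[0,0,0.14,0,0,0,0.045],[0,0,0.16,0,0,0,0.045],[0,0,0.16,0,0,0,0.045],[0,0,0.16,0,0,0,0.045],[0,0,0.16,0,0,0,0.045]]'
python3 - <<'E'
from h import *
s=wrist("w11"); print(s["position"],s["joint_pos"])
rel([0.6784,0.2019,0.003],np.radians(-150.7))
E
```

```text
time_s: 13.15
position: [0.6663, 0.1899, 0.1195]
orientation: [2.858, -1.282, -0.023]
force: [-1.3, -0.9, -1.6]
grip_width: 0.585
time_s: 13.65
position: [0.6659, 0.1897, 0.1189]
orientation: [2.746, -1.503, -0.023]
force: [0.0, -0.3, 0.5]
grip_width: 0.526
[0.66594971 0.18974832 0.11891073] [-0.41403723  0.65982791  0.13953343  1.50515175 -0.10509712  1.0020876
 -2.81731248]
turn [0.0166 0.0075 0.0571] shift [-0.003  -0.019   0.1158] deg 3.4
```

View pics/w11.png

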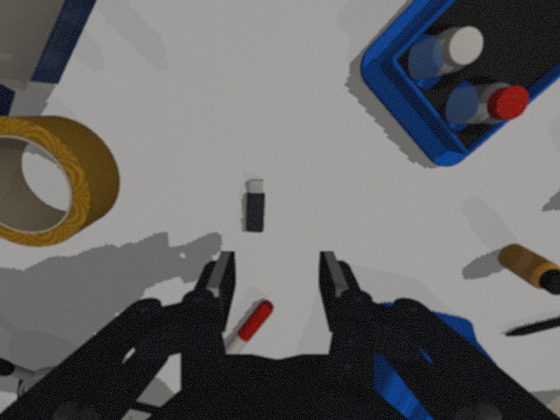

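```bash
python3 -m jog '[[0,0,-0.14,0,0,0,0.045],[0,0,-0.28,0,0,0,0.045],[0,0,-0.42,0,0,0,0.045],[0,0,-0.56,0,0,0,0.045],[0,0,-0.7,0,0,0,0.045]]'
python3 -m jog '[[0,0,-0.14,0,0,0,0.045],[0,0,-0.28,0,0,0,0.045],[0,0,-0.42,0,0,0,0.045],[0,0,-0.56,0,0,0,0.045],[0,0,-0.7,0,0,0,0.045]]'
python3 -m jog '[[0,0,-0.14,0,0,0,0.045],[0,0,-0.28,0,0,0,0.045],[0,0,-0.42,0,0,0,0.045],[0,0,-0.56,0,0,0,0.045],[0,0,-0.7,0,0,0,0.045]]'
python3 -m jog '[[0,0,-0.14,0,0,0,0.045],[0,0,-0.28,0,0,0,0.045],[0,0,-0.42,0,0,0,0.045],[0,0,-0.56,0,0,0,0.045],[0,0,-0.7,0,0,0,0.045]]'
python3 - <<'E'
from h import *
s=manip.observe(); print(s["joint_pos"])
rel([0.6784,0.2019,0.12],np.radians(29.3))
E
```

```text
time_s: 14.2
position: [0.6664, 0.1886, 0.1193]
orientation: [3.103, -0.464, -0.028]
force: [-0.3, -0.5, -0.7]
grip_width: 0.522
time_s: 14.7
position: [0.6666, 0.1878, 0.1195]
orientation: [-3.073, -0.637, 0.027]
force: [0.8, -0.3, 0.9]
grip_width: 0.527
time_s: 15.2
position: [0.6669, 0.187, 0.12]
orientation: [-2.659, -1.656, 0.022]
force: [0.5, 0.5, 0.3]
grip_width: 0.527
time_s: 15.7
position: [0.6674, 0.1861, 0.1205]
orientation: [-1.921, -2.469, 0.014]
force: [0.3, -0.5, -0.2]
grip_width: 0.529
[ 0.01848245  0.70808689 -0.5057049   1.48809214  0.36238676  1.05504887
 -0.32060025]
turn [-0.0144 -0.007  -0.2627] shift [0.0127 0.0146 0.0004] deg 15.1
```

```bash
python3 -m jog '[[-0.005,-0.002,-0.13,0.006,0.007,0,0.045],[-0.014,-0.007,-0.263,0.0127,0.0146,0,0.045],[-0.014,-0.007,-0.263,0.0127,0.0146,0,0.045],[-0.014,-0.007,-0.263,0.0127,0.0146,0,0.045],[-0.014,-0.007,-0.263,0.0127,0.0146,0,0.045]]'
python3 - <<'E'
from h import *
s=wrist("w12"); print(s["position"])
rel([0.6784,0.2019,0.003],np.radians(29.3))
im=cv2.imread("pics/w12.png")
cv2.imwrite("pics/c12.png",cv2.resize(im[160:280,210:340],None,fx=5,fy=5,interpolation=cv2.INTER_CUBIC))
E
```

```text
time_s: 16.2
position: [0.6785, 0.2011, 0.1205]
orientation: [-1.592, -2.708, 0.001]
force: [-0.0, -0.4, 0.8]
grip_width: 0.524
[0.67846801 0.20108352 0.12047366]
turn [-0.0004  0.0001 -0.0028] shift [0.0006 0.0003 0.1176] deg 0.2
```

View pics/c12.png

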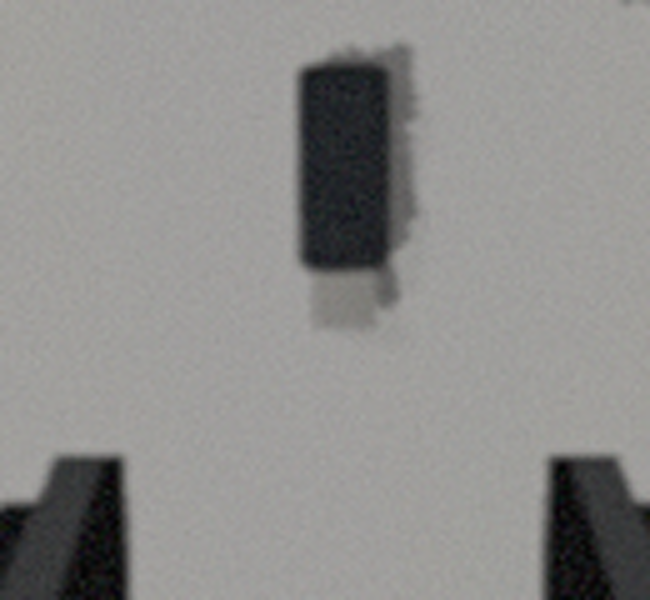

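```bash
python3 - <<'E'
from h import *
s=load("w12"); print(p2w("wrist",(279,199.4),.007,s))
E
python3 -m jog '[[0,0,0,0.0005,0.0005,0.035,0.04],[0,0,0,0.0005,0.0005,0.065,0.04],[0,0,0,0.0005,0.0005,0.09,0.04],[0,0,0,0.0005,0.0005,0.105,0.04],[0,0,0,0.0005,0.0005,0.11,0.04]]'
python3 - <<'E'
from h import *
rel([0.6784,0.2019,0.003],np.radians(29.3))
E
```

```text
[0.67882844 0.20413735 0.007     ]
time_s: 16.75
position: [0.678, 0.2015, 0.0092]
orientation: [-1.592, -2.707, 0.003]
force: [0.4, 0.3, -0.3]
grip_width: 0.467
turn [-0.0022 -0.0002 -0.0037] shift [0.0001 0.0005 0.0062] deg 0.2
```

```bash
python3 -m jog '[[0,0,0,0.001,0.001,0.003,0.04],[0,0,0,0.001,0.001,0.006,0.02],[0,0,0,0.001,0.001,0.006,0.005],[0,0,0,0.001,0.001,0.006,0.005],[0,0,0,0.001,0.001,0.006,0.005]]' 30
python3 -m jog '[[0,0,0,0,0,0,0.005],[0,0,0,0,0,0,0.005],[0,0,0,0,0,-0.02,0.005],[0,0,0,0,0,-0.06,0.005],[0,0,0,0,0,-0.1,0.005]]' 30
python3 - <<'E'
from h import *
s=wrist("w13"); print(s["position"])
rel([0.593,-0.036,0.11],np.radians(29.3))
E
```

```text
time_s: 17.25
position: [0.6787, 0.2029, 0.0038]
orientation: [-1.592, -2.707, 0.002]
force: [-0.0, 0.7, 2.2]
grip_width: 0.185
time_s: 17.75
position: [0.6785, 0.2031, 0.106]
orientation: [-1.591, -2.707, 0.002]
force: [0.8, -0.2, 0.6]
grip_width: 0.185
[0.6784597  0.2031259  0.10603685]
turn [ 0.0068  0.0013 -0.0037] shift [-0.1673 -0.1941  0.0027] deg 0.4
```

View pics/w13.png

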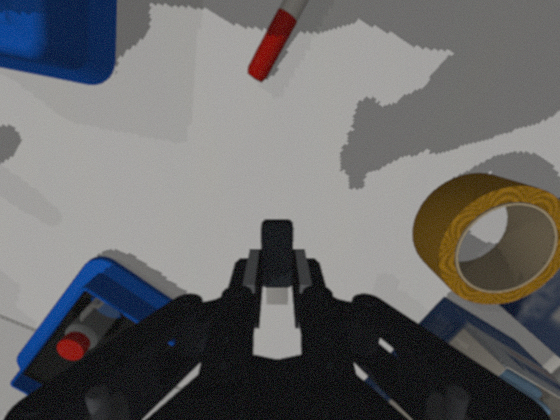

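```bash
python3 -m jog '[[0,0,0,-0.026,-0.03,-0.005,0.005],[0,0,0,-0.055,-0.064,-0.005,0.005],[0,0,0,-0.085,-0.098,-0.005,0.005],[0,0,0,-0.114,-0.132,-0.005,0.005],[0,0,0,-0.142,-0.165,-0.005,0.005]]'
python3 -m jog '[[0,0,0,-0.018,-0.02,0,0.005],[0,0,0,-0.026,-0.03,0,0.005],[0,0,0,-0.026,-0.03,0,0.005],[0,0,0,-0.026,-0.03,0,0.005],[0,0,0,-0.026,-0.03,0,0.005]]'
python3 - <<'E'
from h import *
s=wrist("w14"); print(s["position"])
rel([0.593,-0.038,0.030],np.radians(29.3))
E
```

```text
time_s: 18.3
position: [0.6055, -0.0016, 0.1193]
orientation: [1.59, 2.703, 0.008]
force: [0.4, -0.7, -0.2]
grip_width: 0.186
time_s: 18.8
position: [0.5924, -0.0371, 0.1194]
orientation: [1.587, 2.704, 0.01]
force: [0.0, 0.2, 0.3]
grip_width: 0.186
[ 0.59241276 -0.03706113  0.11941939]
turn [ 0.0082  0.0021 -0.0018] shift [-0.0009 -0.0005  0.0893] deg 0.5
```

View pics/w14.png

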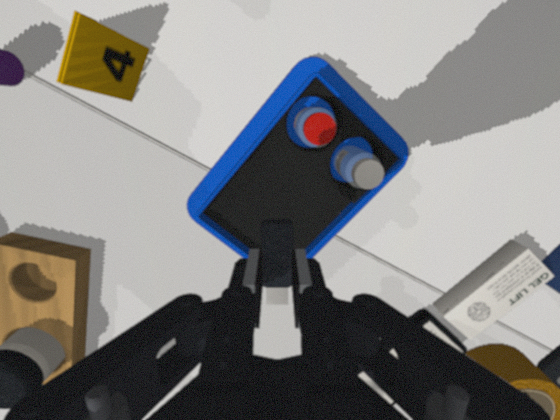

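```bash
python3 -m jog '[[0,0,0,-0.001,0,0.03,0.005],[0,0,0,-0.001,0,0.055,0.005],[0,0,0,-0.001,0,0.075,0.005],[0,0,0,-0.001,0,0.084,0.005],[0,0,0,-0.001,0,0.087,0.005]]'
python3 -m jog '[[0,0,0,0,0,0.001,0.005],[0,0,0,0,0,0.002,0.005],[0,0,0,0,0,0.002,0.015],[0,0,0,0,0,0.002,0.025],[0,0,0,0,0,0.002,0.03]]'
python3 -m jog '[[0,0,0,0,0,-0.02,0.03],[0,0,0,0,0,-0.06,0.03],[0,0,0,0,0,-0.1,0.04],[0,0,0,0,0,-0.14,0.05],[0,0,0,0,0,-0.14,0.05]]'
python3 - <<'E'
from h import *
s=wrist("w15"); print(s["position"])
rel([0.434,0.108,0.18],np.radians(15))
E
```

```text
time_s: 19.35
position: [0.5934, -0.037, 0.0316]
orientation: [1.586, 2.706, 0.009]
force: [-0.1, -0.4, 0.7]
grip_width: 0.184
time_s: 19.85
position: [0.5936, -0.0371, 0.03]
orientation: [1.586, 2.706, 0.01]
force: [0.6, 0.2, -0.1]
grip_width: 0.35
time_s: 20.35
position: [0.5948, -0.0373, 0.1754]
orientation: [1.582, 2.7, 0.014]
force: [0.3, 0.2, -0.6]
grip_width: 0.58
[ 0.59479475 -0.03726473  0.17539094]
turn [0.0119 0.0031 0.2484] shift [ 0.205  -0.0682 -0.009 ] deg 14.3
```

View pics/w15.png

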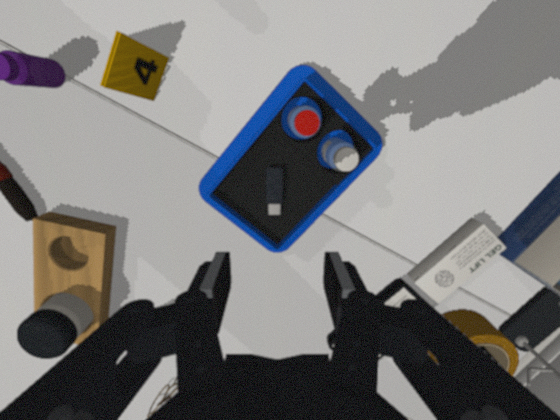

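```bash
python3 -m jog '[[0,0,0.05,0.04,-0.014,-0.01,0.055],[0,0,0.1,0.08,-0.028,-0.01,0.055],[0,0,0.15,0.12,-0.042,-0.01,0.055],[0,0,0.2,0.16,-0.055,-0.01,0.055],[0.012,0,0.25,0.205,-0.068,-0.01,0.055]]'
python3 - <<'E'
from h import *
rel([0.434,0.108,0.18],np.radians(14.5))
E
```

```text
time_s: 20.9
position: [0.4324, 0.1083, 0.1804]
orientation: [1.917, 2.486, -0.004]
force: [1.5, 1.7, 0.4]
grip_width: 0.643
turn [-0.0006  0.0034  0.0038] shift [-0.0007  0.0014  0.0004] deg 0.3
```

```bash
python3 -m jog '[[0,0.003,0.004,0,0.001,0,0.055],[0,0.003,0.004,0,0.001,0,0.055],[0,0.003,0.004,0,0.001,0,0.055],[0,0.003,0.004,0,0.001,0,0.055],[0,0.003,0.004,0,0.001,0,0.055]]'
python3 - <<'E'
from h import *
s=wrist("w16"); print(s["position"],s["joint_pos"])
E
```

```text
time_s: 21.4
position: [0.4337, 0.108, 0.1801]
orientation: [-1.924, -2.482, 0.001]
force: [-0.4, -0.3, 0.2]
grip_width: 0.644
[0.43370311 0.10802386 0.18014513] [ 0.31215667  0.2185754  -0.69240491  2.07102544  0.17606349  0.90988231
 -0.22547455]
```

View pics/w16.png

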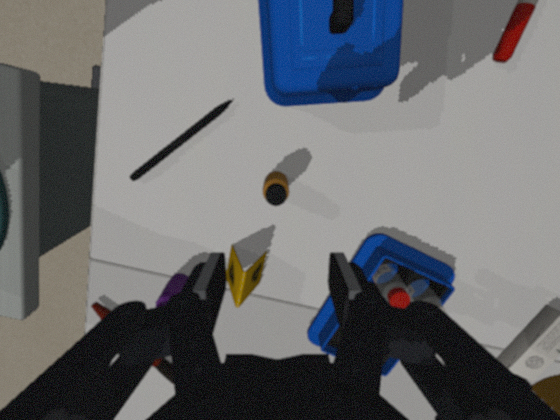

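Run:
```python
from h import *
im=cv2.imread("pics/w16.png")
cv2.imwrite("pics/c16.png",cv2.resize(im[150:230,220:340],None,fx=5,fy=5,interpolation=cv2.INTER_CUBIC))
s=load("w16"); p=p2w("wrist",(275.5,195.5),.054,s);print(p)
rel([p[0],p[1],.026],np.radians(14.5))
```

```text
[0.43162989 0.11011905 0.054     ]
turn [-0.001   0.0001 -0.001 ] shift [ 0.0025 -0.0013  0.1542] deg 0.1
```

View pics/c16.png

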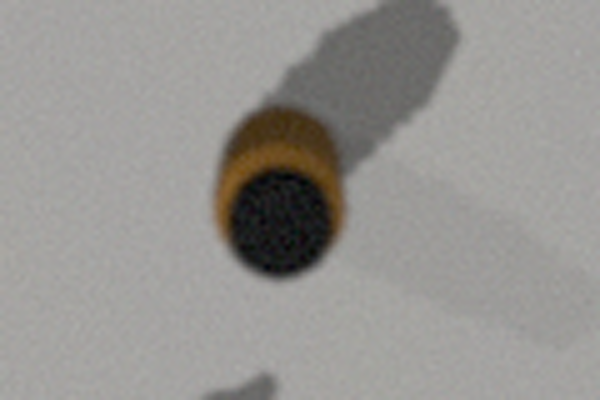

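```bash
python3 -m jog '[[0,0,0,0.003,-0.001,0.04,0.055],[0,0,0,0.003,-0.001,0.08,0.055],[0,0,0,0.003,-0.001,0.115,0.055],[0,0,0,0.003,-0.001,0.143,0.055],[0,0,0,0.003,-0.001,0.151,0.055]]'
python3 -m jog '[[0,0,0,0,0,0,0.05],[0,0,0,0,0,0,0.02],[0,0,0,0,0,0,0.01],[0,0,0,0,0,0,0.01],[0,0,0,0,0,0,0.01]]' 30
python3 -m jog '[[0,0,0,0,0,0,0.01],[0,0,0,0,0,0,0.01],[0,0,0,0,0,0,0.01],[0,0,0,0,0,-0.03,0.01],[0,0,0,0,0,-0.07,0.01]]' 30
python3 - <<'E'
from h import *
s=wrist("w17"); print(s["position"])
rel([0.429,-0.213,0.15],np.radians(14.5))
E
```

```text
time_s: 21.95
position: [0.4305, 0.1104, 0.0269]
orientation: [-1.923, -2.48, 0.005]
force: [0.7, 1.0, 0.5]
grip_width: 0.645
time_s: 22.45
position: [0.4314, 0.1105, 0.0281]
orientation: [-1.924, -2.481, 0.003]
force: [-0.1, 0.1, 9.2]
grip_width: 0.295
time_s: 22.95
position: [0.4303, 0.1105, 0.0979]
orientation: [-1.921, -2.48, 0.006]
force: [0.7, -0.5, 1.2]
grip_width: 0.298
[0.4303229  0.11049465 0.0978659 ]
turn [ 0.0012 -0.0001  0.    ] shift [-0.3133 -0.0851 -0.0464] deg 0.1
```

View pics/w17.png

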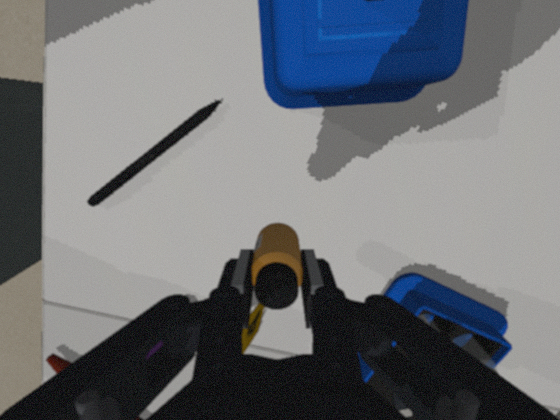

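```bash
python3 -m jog '[[0,0,0,0,0,-0.04,0.01],[0,0,0,-0.03,-0.008,-0.055,0.01],[0,0,0,-0.07,-0.018,-0.055,0.01],[0,0,0,-0.115,-0.03,-0.055,0.01],[0,0,0,-0.16,-0.043,-0.055,0.01]]'
python3 -m jog '[[0,0,0,-0.04,-0.011,0,0.01],[0,0,0,-0.08,-0.022,0,0.01],[0,0,0,-0.115,-0.031,0,0.01],[0,0,0,-0.15,-0.041,0,0.01],[0,0,0,-0.153,-0.042,0,0.01]]'
python3 -m jog '[[0,0,0,0,0,0.01,0.01],[0,0,0,0,0,0.03,0.01],[0,0,0,0,0,0.035,0.01],[0,0,0,0,0,0.035,0.01],[0,0,0,0,0,0.035,0.01]]'
python3 - <<'E'
from h import *
s=wrist("w18"); print(s["position"])
rel([0.429,-0.213,0.033],np.radians(14.5))
print(w2p("wrist",[[.429,-.213,.024]],s))
E
```

```text
time_s: 23.5
position: [0.4312, -0.0558, 0.1591]
orientation: [1.922, 2.483, 0.002]
force: [1.6, 1.1, -1.0]
grip_width: 0.292
time_s: 24.0
position: [0.4282, -0.2185, 0.1589]
orientation: [1.928, 2.478, 0.001]
force: [-0.3, 0.4, -0.7]
grip_width: 0.293
time_s: 24.5
position: [0.4285, -0.218, 0.1243]
orientation: [1.927, 2.479, 0.001]
force: [0.6, 0.2, -0.4]
grip_width: 0.295
[ 0.42849851 -0.21799117  0.12428537]
turn [ 0.0021  0.0017 -0.0039] shift [0.0051 0.0015 0.0915] deg 0.3
[[278.70391434 201.12169723]]
```

View pics/w18.png

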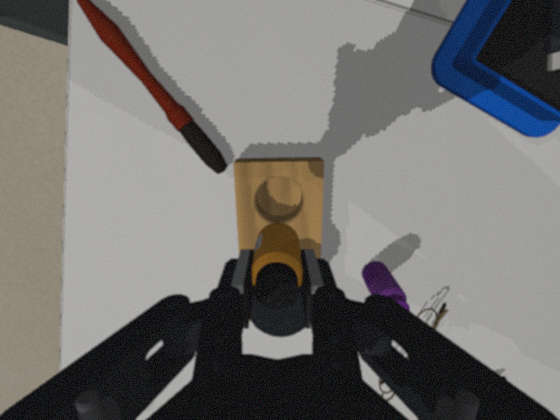

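```bash
python3 -m jog '[[0,0,0,0.005,0.001,0.025,0.01],[0,0,0,0.0055,0.001,0.05,0.01],[0,0,0,0.0055,0.001,0.07,0.01],[0,0,0,0.0055,0.001,0.082,0.01],[0,0,0,0.0055,0.001,0.089,0.01]]'
python3 -m jog '[[0,0,0,0,0,0,0.03],[0,0,0,0,0,0,0.045],[0,0,0,0,0,0,0.05],[0,0,0,0,0,0,0.05],[0,0,0,0,0,-0.02,0.05]]'
python3 -m jog '[[0,0,0,0,0,-0.04,0.05],[0,0,0,0,0,-0.08,0.05],[0,0,0,0,0,-0.12,0.05],[0,0,0,0,0,-0.15,0.05],[0,0,0,0,0,-0.15,0.05]]'
python3 - <<'E'
from h import *
s=wrist("w19"); print(s["position"])
rel([0.435,0.28,0.23],np.radians(14.5))
E
```

```text
time_s: 25.05
position: [0.4285, -0.2127, 0.0351]
orientation: [1.927, 2.478, 0.001]
force: [1.2, -0.4, 0.3]
grip_width: 0.297
time_s: 25.55
position: [0.4276, -0.2122, 0.0543]
orientation: [-1.928, -2.48, -0.0]
force: [-0.4, -0.5, 0.6]
grip_width: 0.585
time_s: 26.05
position: [0.4292, -0.2131, 0.2084]
orientation: [1.924, 2.475, 0.001]
force: [0.8, 0.0, -0.6]
grip_width: 0.584
[ 0.42917215 -0.21305503  0.2084056 ]
turn [ 0.0025  0.003  -0.0042] shift [ 0.4759  0.128  -0.0248] deg 0.3
```

View pics/w19.png

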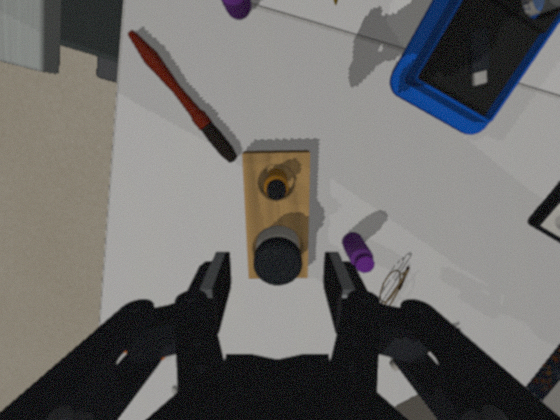

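```bash
python3 -m jog '[[0,0,0,0.046,0.012,-0.02,0.06],[0,0,0,0.092,0.025,-0.04,0.06],[0,0,0,0.138,0.037,-0.04,0.06],[0,0,0,0.185,0.05,-0.04,0.06],[0,0,0,0.23,0.062,-0.04,0.06]]'
python3 -m jog '[[0,0,0,0.046,0.012,0,0.06],[0,0,0,0.092,0.025,0,0.06],[0,0,0,0.138,0.037,0,0.06],[0,0,0,0.185,0.05,0,0.06],[0,0,0,0.23,0.062,0,0.06]]'
python3 -m jog '[[0,0,0,0.015,0.004,0,0.06],[0,0,0,0.015,0.004,0,0.06],[0,0,0,0.015,0.004,0,0.06],[0,0,0,0.015,0.004,0,0.06],[0,0,0,0.015,0.004,0,0.06]]'
python3 - <<'E'
from h import *
s=wrist("w20"); print(s["position"],s["joint_pos"])
E
```

```text
time_s: 26.6
position: [0.4309, 0.0274, 0.2453]
orientation: [1.926, 2.477, -0.001]
force: [1.9, -0.4, 0.0]
grip_width: 0.704
time_s: 27.1
position: [0.4338, 0.2674, 0.2439]
orientation: [1.927, 2.477, -0.002]
force: [1.1, -1.6, -0.2]
grip_width: 0.703
time_s: 27.6
position: [0.4343, 0.2818, 0.2438]
orientation: [1.928, 2.475, -0.002]
force: [0.2, -0.2, 0.7]
grip_width: 0.701
[0.43425828 0.28179346 0.24381658] [ 0.10711743  0.32264981 -0.89202051  1.84188411  0.28396686  1.10998952
 -0.64114039]
```

View pics/w20.png

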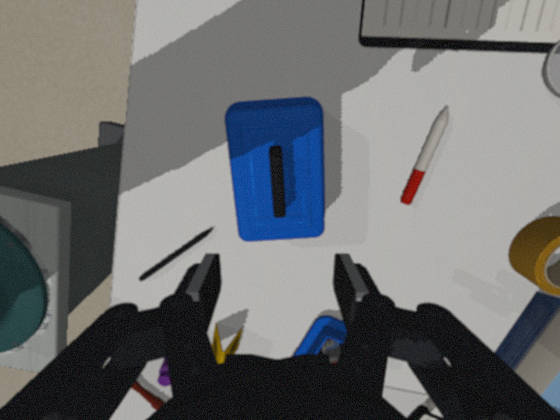

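Run:
```python
from h import *
im=cv2.imread("pics/w20.png")
cv2.imwrite("pics/c20.png",cv2.resize(im[90:250,200:350],None,fx=3.75,fy=3.75,interpolation=cv2.INTER_CUBIC))
g=im[130:230,255:300].astype(int); m=((g.max(2)<75)).astype(np.uint8)
n,l,st,ce=cv2.connectedComponentsWithStats(m); i=1+np.argmax(st[1:,4]); print(st[i],ce[i]+[255,130])
pts=np.argwhere(l==i)[:,::-1].astype(np.float32)+[255,130]; r=cv2.minAreaRect(pts.astype(np.float32)); print(r)
s=load("w20")
b=cv2.boxPoints(r); b=b[np.argsort(b[:,1])]; t=b[:2].mean(0); o=b[2:].mean(0)
T,O=p2w("wrist",t,.091,s),p2w("wrist",o,.091,s); print(t,o,T,O,(T+O)/2,np.linalg.norm(T-O),np.degrees(np.arctan2(*(T-O)[[1,0]])))
```

```text
[ 14  15  17  72 874] [277.33180778 180.19450801]
((277.58526611328125, 180.60882568359375), (71.4044418334961, 12.885013580322266), 85.60128784179688)
[274.84702 145.01176] [280.32352 216.20589] [0.42108199 0.3266408  0.091     ] [0.44517569 0.25468166 0.091     ] [0.43312884 0.29066123 0.091     ] 0.0758856072381606 108.51182224754317
```

View pics/c20.png

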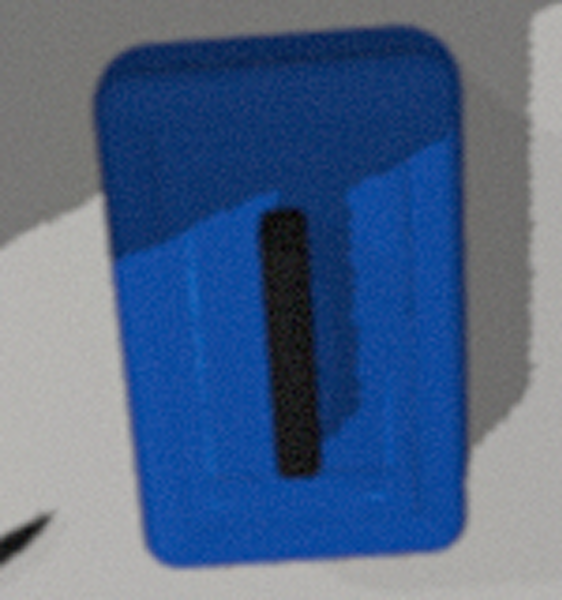

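```bash
cat >> h.py <<'E'
def frame(cx,cy,deg):
    a=np.radians(deg); return np.array([cx,cy,0]),np.array([np.cos(a),np.sin(a),0]),np.array([-np.sin(a),np.cos(a),0])
def rect(im,cam_,s,f,hx,hy,z,col):
    c,ex,ey=f
    q=w2p(cam_,np.array([c+ex*sx*hx/1e3+ey*sy*hy/1e3+[0,0,z/1e3] for sx,sy in((1,1),(1,-1),(-1,-1),(-1,1))]),s)
    cv2.polylines(im,[np.int32(q*8)],True,col,1,cv2.LINE_AA,3)
E
python3 - <<'E'
from h import *
im=cv2.imread("pics/w20.png");s=load("w20");f=frame(.433,.2885,18)
rect(im,"wrist",s,f,61,86,0,(0,0,255));rect(im,"wrist",s,f,54.5,79.5,63,(0,255,255));rect(im,"wrist",s,f,7,38,91,(0,255,0))
cv2.imwrite("pics/o20.png",cv2.resize(im[85:260,180:370],None,fx=3.4,fy=3.4,interpolation=cv2.INTER_CUBIC))
im=cv2.imread("pics/w2.png");s=load("w2")
rect(im,"wrist",s,f,61,86,0,(0,0,255));rect(im,"wrist",s,f,54.5,79.5,63,(0,255,255));rect(im,"wrist",s,f,7,38,91,(0,255,0))
cv2.imwrite("pics/o2.png",cv2.resize(im[180:300,20:190],None,fx=4,fy=4,interpolation=cv2.INTER_CUBIC))
im=cv2.imread("pics/top0.png");s=None
rect(im,"top",s,f,61,86,0,(0,0,255));rect(im,"top",s,f,54.5,79.5,63,(0,255,255));rect(im,"top",s,f,7,38,91,(0,255,0))
cv2.imwrite("pics/ot.png",cv2.resize(im[200:280,120:215],None,fx=6,fy=6,interpolation=cv2.INTER_CUBIC))
E
```

```text
(no output)
```

View pics/o20.png

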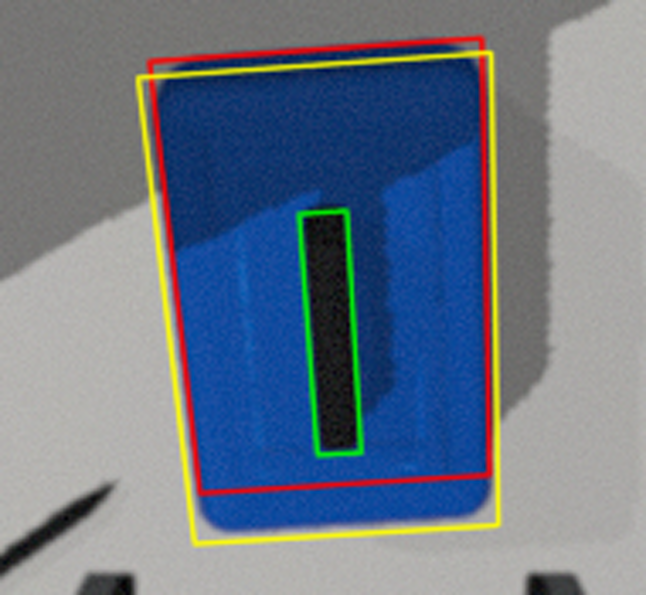

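View pics/o2.png

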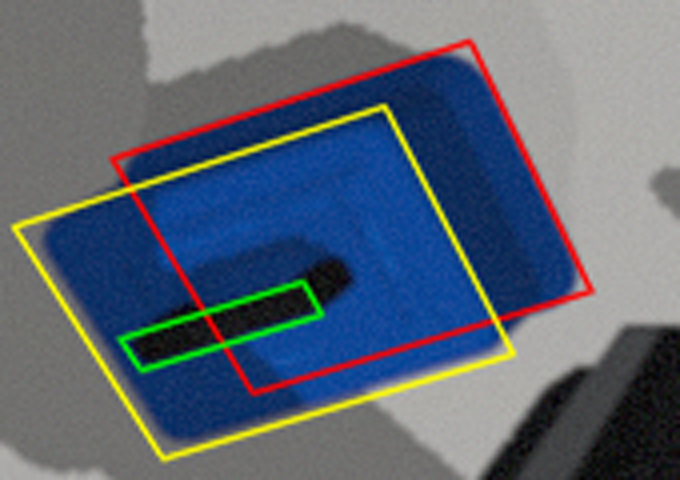

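View pics/ot.png

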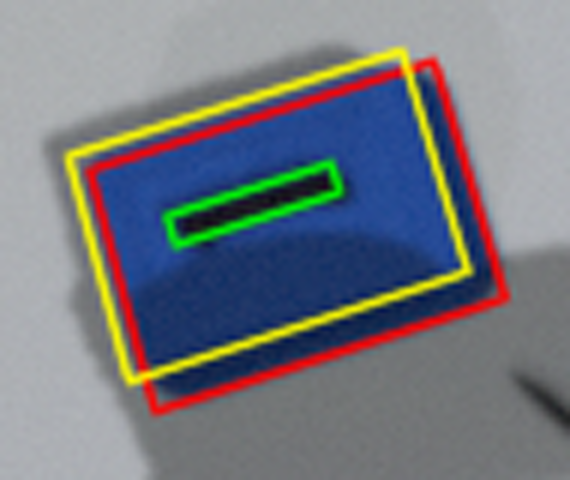

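Run:
```python
from h import *
rel([0.433,0.2887,0.115],np.radians(18.2))
```

```text
turn [ 0.0015  0.004  -0.0706] shift [0.0074 0.0002 0.1289] deg 4.0
```

```bash
python3 -m jog '[[0,0,-0.035,0.003,0,0.03,0.05],[0.0015,0.004,-0.07,0.007,0,0.06,0.045],[0.0015,0.004,-0.07,0.0074,0,0.09,0.045],[0.0015,0.004,-0.07,0.0074,0,0.115,0.045],[0.0015,0.004,-0.07,0.0074,0,0.127,0.045]]'
python3 - <<'E'
from h import *
s=wrist("w21"); print(s["position"])
rel([0.433,0.2887,0.068],np.radians(18.2))
E
```

```text
time_s: 28.15
position: [0.4323, 0.2876, 0.1151]
orientation: [-1.843, -2.543, 0.003]
force: [-0.5, -0.1, 0.4]
grip_width: 0.524
[0.43232187 0.28764781 0.11514309]
turn [-0.0028  0.0005 -0.0013] shift [0.0009 0.0013 0.0465] deg 0.2
```

View pics/w21.png

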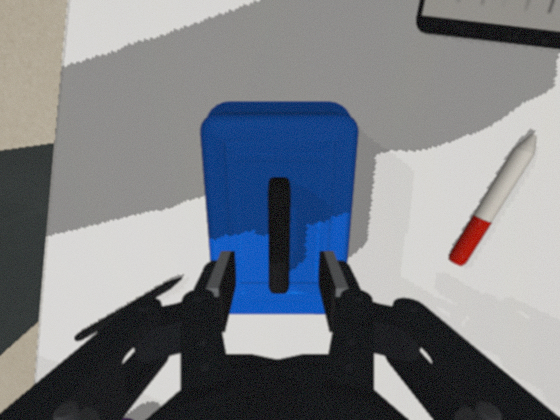

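Run:
```python
from h import *
s=load("w21")
a,b=p2w("wrist",(279.5,178),.091,s),p2w("wrist",(279,292),.091,s); print(a,b,(a+b)/2,np.linalg.norm(a-b),np.degrees(np.arctan2(*(a-b)[[1,0]])))
p=(a+b)/2; rel([p[0],p[1],.068],np.radians(18.2))
```

```text
[0.42042428 0.3282847  0.091     ] [0.44445912 0.25457276 0.091     ] [0.4324417  0.29142873 0.091     ] 0.077531434830025 108.05930933946225
turn [-0.0028  0.0005 -0.0013] shift [0.0036 0.0016 0.0465] deg 0.2
```

```bash
python3 -m jog '[[0,0,0,0.003,0.0012,0.02,0.045],[0,0,0,0.003,0.0012,0.035,0.045],[0,0,0,0.003,0.0012,0.045,0.045],[0,0,0,0.003,0.0012,0.047,0.03],[0,0,0,0.003,0.0012,0.047,0.01]]' 80
python3 -m jog '[[0,0,0,0,0,0,0],[0,0,0,0,0,0,0],[0,0,0,0,0,0,0],[0,0,0,0,0,0,0],[0,0,0,0,0,-0.01,0]]' 80
python3 -m jog '[[0,0,0,0,0,-0.02,0],[0,0,0,0,0,-0.05,0],[0,0,0,0,0,-0.08,0],[0,0,0,0,0,-0.1,0],[0,0,0,0,0,-0.1,0]]' 80
python3 - <<'E'
from h import *
s=wrist("w22"); print(s["position"],s["force"],s["moment"])
rel([0.5975,-0.0135,0.18],np.radians(-11.1))
im=manip.snapshot("side"); cv2.imwrite("pics/s22.png",im[:,:,::-1])
E
```

```text
time_s: 28.7
position: [0.4323, 0.2908, 0.0678]
orientation: [-1.843, -2.543, 0.004]
force: [0.9, 0.0, -0.0]
grip_width: 0.194
time_s: 29.2
position: [0.4319, 0.2904, 0.0774]
orientation: [-1.843, -2.542, 0.006]
force: [0.7, -0.2, -2.1]
grip_width: 0.144
time_s: 29.7
position: [0.4331, 0.2914, 0.1803]
orientation: [1.843, 2.544, -0.0]
force: [0.8, -0.1, -1.6]
grip_width: 0.138
[0.43312309 0.29143226 0.18034035] [ 0.83121289 -0.09725113 -1.62620263] [-0.00472019  0.04314429  0.01957701]
turn [-0.0017  0.0013  0.51  ] shift [-0.3405  0.062  -0.0012] deg 29.2
```

View pics/w22.png

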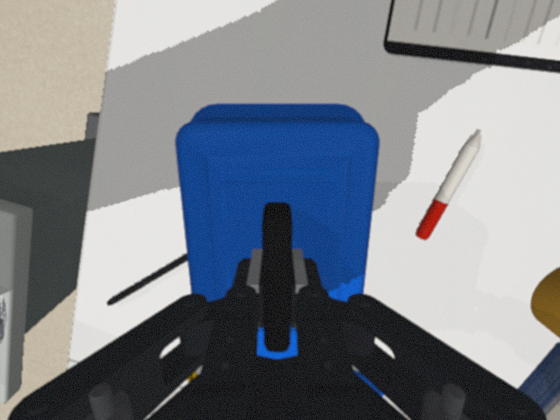

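View pics/s22.png

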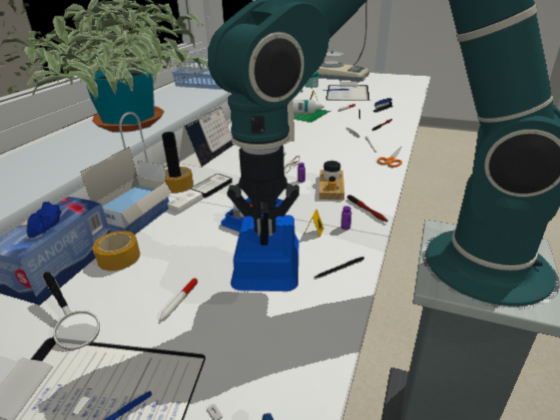

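Run:
```python
from h import *
s=load("w22"); z=.091+.1803-.0678
a,b=p2w("wrist",(278,203),z,s),p2w("wrist",(277.5,350),z,s); print((a+b)/2-s["position"],np.linalg.norm(a-b),np.degrees(np.arctan2(*(a-b)[[1,0]])))
# lid top corners z
im=cv2.imread("pics/w22.png");f=frame(*s["position"][:2],18.2);f2=(f[0]+[0,0,z-.091],f[1],f[2])
rect(im,"wrist",s,f2,61,86,0,(0,0,255));rect(im,"wrist",s,f2,51,76,63,(0,255,255));rect(im,"wrist",s,f2,7,38,91,(0,255,0))
cv2.imwrite("pics/o22.png",cv2.resize(im[85:385,160:400],None,fx=2,fy=2))
```

```text
[-0.0004494   0.00210708  0.02315965] 0.07947728844327512 108.03627941164179
```

View pics/o22.png

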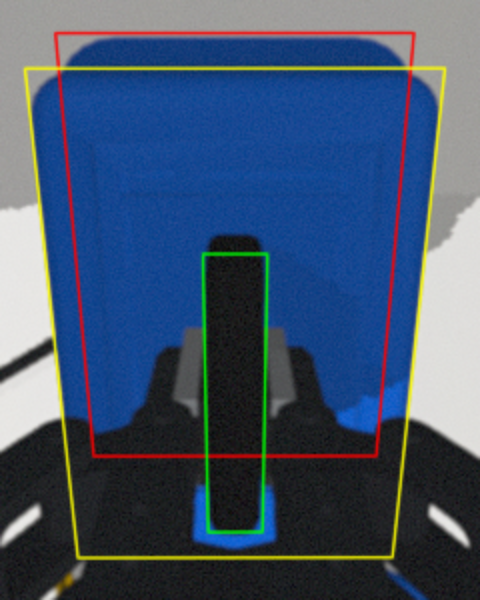

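Run:
```python
from h import *
f=frame(.5975,-.0135,-11.1); out=[]
for n,(r,c) in (("w10",(90,215)),("w15",(55,190)),("w2",(80,205))):
    im=cv2.imread(f"pics/{n}.png");s=load(n)
    rect(im,"wrist",s,f,63,88,12,(0,0,255));rect(im,"wrist",s,f,49,74,36,(0,255,255))
    out.append(cv2.resize(im[r:r+210,c:c+210],(400,400),interpolation=cv2.INTER_CUBIC)[:,:])
cv2.imwrite("pics/ob.png",np.hstack(out[:2])); cv2.imwrite("pics/ob2.png",cv2.resize(out[2],None,fx=1.45,fy=1.45))
```

```text
(no output)
```

View pics/ob.png

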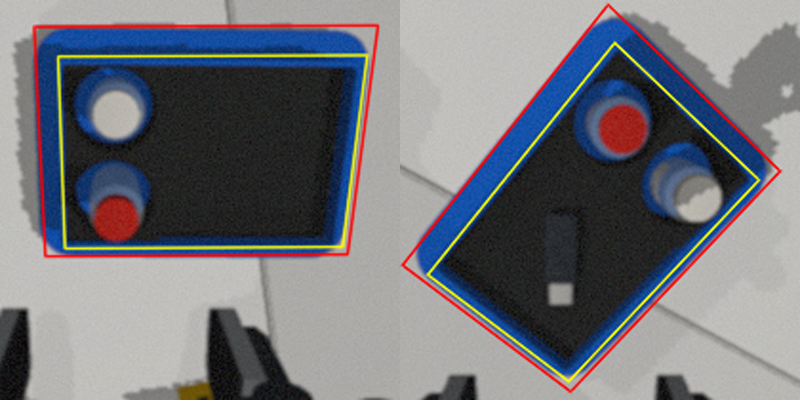

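View pics/ob2.png

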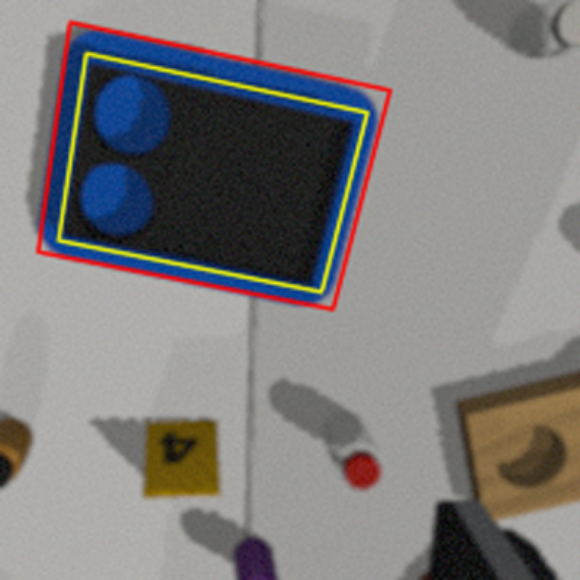

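```bash
python3 -m jog '[[0,0,0.06,-0.03,0.005,0,0],[0,0,0.13,-0.07,0.013,0,0],[0,0,0.2,-0.11,0.02,0,0],[0,0,0.27,-0.15,0.027,0,0],[0,0,0.34,-0.19,0.034,0,0]]'
python3 - <<'E'
from h import *
rel([0.5975,-0.0135,0.18],np.radians(-11.1))
E
```

```text
time_s: 30.3
position: [0.5236, 0.1186, 0.1765]
orientation: [-2.249, -2.191, 0.008]
force: [0.6, 0.1, -1.4]
grip_width: 0.144
turn [-0.0046  0.003   0.1673] shift [-0.1301  0.0773 -0.0035] deg 9.6
```

```bash
python3 -m jog '[[0,0,0.06,-0.035,0.02,-0.003,0],[0,0,0.12,-0.075,0.045,-0.003,0],[-0.004,0.003,0.167,-0.11,0.065,-0.003,0],[-0.004,0.003,0.167,-0.13,0.077,-0.003,0],[-0.004,0.003,0.167,-0.13,0.077,-0.003,0]]'
python3 -m jog '[[0,0,0,0,0,0,0],[0,0,0,0,0,0,0],[0,0,0,0,0,0,0],[0,0,0,0,0,0,0],[0,0,0,0,0,0,0]]'
python3 - <<'E'
from h import *
s=wrist("w23"); print(s["position"])
rel([0.5975,-0.0135,0.115],np.radians(-11.1))
im=manip.snapshot("side"); cv2.imwrite("pics/s23.png",im[:,:,::-1])
E
```

```text
time_s: 30.8
position: [0.5976, -0.0171, 0.1777]
orientation: [-2.429, -1.99, 0.004]
force: [0.2, 0.2, -1.6]
grip_width: 0.144
time_s: 31.3
position: [0.5975, -0.0166, 0.1778]
orientation: [-2.429, -1.991, 0.004]
force: [0.9, -0.0, -2.0]
grip_width: 0.143
[ 0.5974847  -0.01663048  0.17782719]
turn [-0.0024  0.0011 -0.0038] shift [ 0.0032 -0.0005  0.0628] deg 0.3
```

View pics/s23.png

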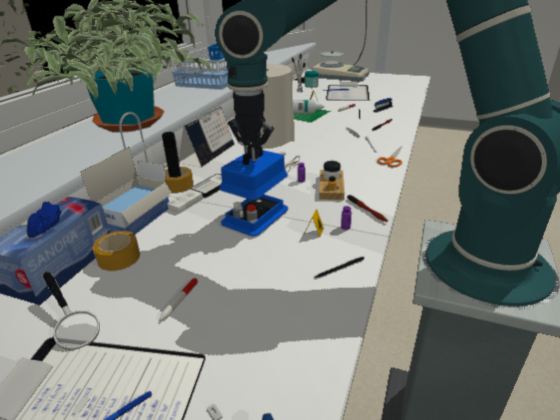

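View pics/w23.png

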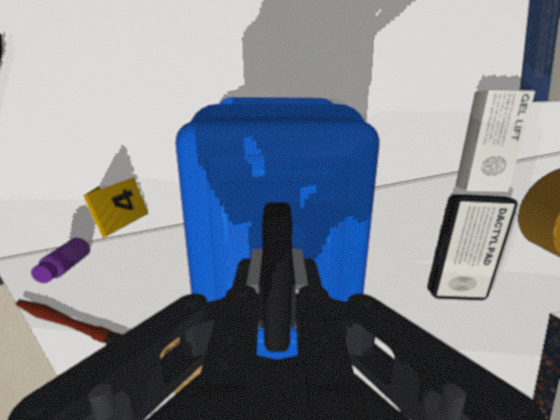

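```bash
python3 -m jog '[[-0.002,0.001,-0.004,0.003,0,0.02,0],[-0.002,0.001,-0.004,0.003,0,0.035,0],[-0.002,0.001,-0.004,0.003,0,0.05,0],[-0.002,0.001,-0.004,0.003,0,0.06,0],[-0.002,0.001,-0.004,0.003,0,0.063,0]]'
python3 -m jog '[[0,0,0,0,0,0.005,0],[0,0,0,0,0,0.01,0],[0,0,0,0,0,0.014,0],[0,0,0,0,0,0.017,0],[0,0,0,0,0,0.018,0]]'
python3 - <<'E'
from h import *
rel([0.5975,-0.0135,0.080],np.radians(-11.1))
E
```

```text
time_s: 31.9
position: [0.5974, -0.014, 0.1134]
orientation: [-2.425, -1.995, 0.003]
force: [0.2, -0.2, -1.0]
grip_width: 0.145
time_s: 32.4
position: [0.5974, -0.014, 0.0953]
orientation: [-2.425, -1.995, 0.003]
force: [0.2, 0.2, -1.7]
grip_width: 0.141
turn [-0.0023  0.0003 -0.0001] shift [0.0005 0.0001 0.0153] deg 0.1
```

```bash
python3 -m jog '[[0,0,0,0,0,0.003,0],[0,0,0,0,0,0.006,0],[0,0,0,0,0,0.009,0],[0,0,0,0,0,0.011,0],[0,0,0,0,0,0.012,0]]'
python3 -m jog '[[0,0,0,0,0,0.001,0],[0,0,0,0,0,0.002,0],[0,0,0,0,0,0.003,0],[0,0,0,0,0,0.0035,0],[0,0,0,0,0,0.0035,0]]'
python3 - <<'E'
from h import *
s=wrist("w24"); print(s["position"],s["force"])
im=manip.snapshot("side"); cv2.imwrite("pics/s24.png",cv2.resize(im[130:250,180:340,::-1],None,fx=4.5,fy=4.5,interpolation=cv2.INTER_CUBIC))
E
```

```text
time_s: 32.9
position: [0.5975, -0.0136, 0.0832]
orientation: [-2.424, -1.995, 0.002]
force: [0.5, 2.9, 1.0]
grip_width: 0.147
time_s: 33.4
position: [0.5983, -0.0122, 0.081]
orientation: [-2.424, -1.996, -0.002]
force: [-3.4, 7.6, 15.9]
grip_width: 0.144
[ 0.5983121  -0.01224631  0.08097842] [-3.42574243  7.63513239 15.86578235]
```

View pics/s24.png

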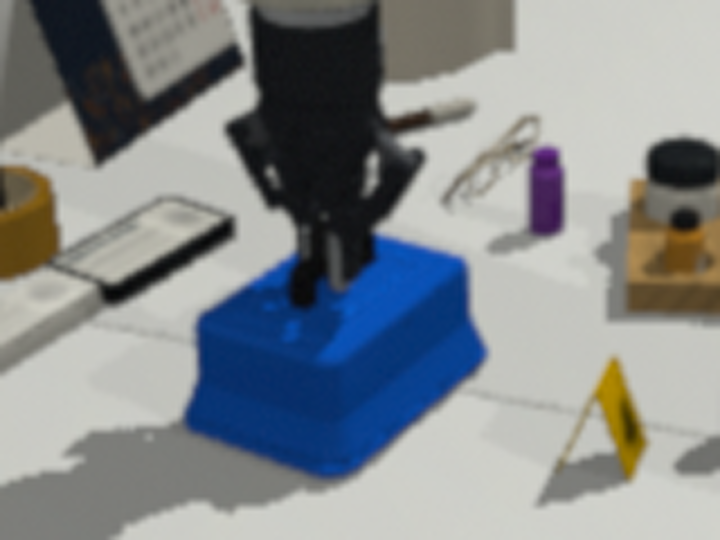

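```bash
python3 -m jog '[[0,0,0,0,0,0,0.015],[0,0,0,0,0,0,0.025],[0,0,0,0,0,0,0.035],[0,0,0,0,0,0,0.045],[0,0,0,0,0,0,0.045]]'
python3 -m jog '[[0,0,0,0,0,0,0.045],[0,0,0,0,0,-0.02,0.045],[0,0,0,0,0,-0.06,0.045],[0,0,0,0,0,-0.1,0.045],[0,0,0,0,0,-0.14,0.045]]'
python3 -m jog '[[0,0,0,0,0,-0.04,0.045],[0,0,0,0,0,-0.04,0.045],[0,0,0,0,0,-0.04,0.045],[0,0,0,0,0,-0.04,0.045],[0,0,0,0,0,-0.04,0.045]]'
python3 - <<'E'
from h import *
s=wrist("w25"); print(s["position"],s["force"])
im=manip.snapshot("side"); cv2.imwrite("pics/s25f.png",im[:,:,::-1]); cv2.imwrite("pics/s25.png",cv2.resize(im[150:250,190:320,::-1],None,fx=6,fy=6,interpolation=cv2.INTER_CUBIC))
E
```

```text
time_s: 34.0
position: [0.5982, -0.0125, 0.0808]
orientation: [-2.424, -1.996, -0.001]
force: [0.4, -0.1, -0.4]
grip_width: 0.522
time_s: 34.5
position: [0.598, -0.0127, 0.2223]
orientation: [-2.424, -1.996, -0.001]
force: [-0.1, -1.1, -0.1]
grip_width: 0.527
time_s: 35.0
position: [0.5975, -0.0128, 0.2611]
orientation: [-2.423, -1.996, 0.001]
force: [0.3, 0.0, 0.9]
grip_width: 0.526
[ 0.59750652 -0.01278038  0.26112664] [0.25741601 0.01474836 0.93564133]
```

View pics/s25.png

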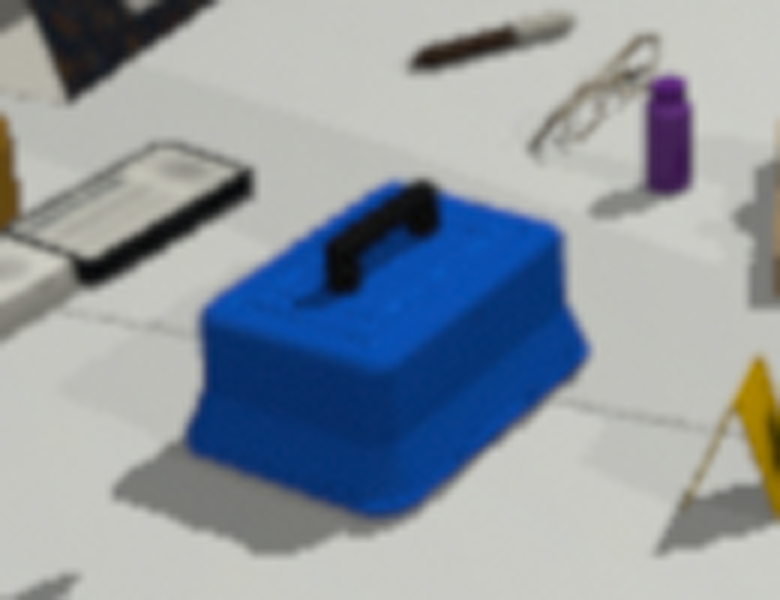

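View pics/w25.png

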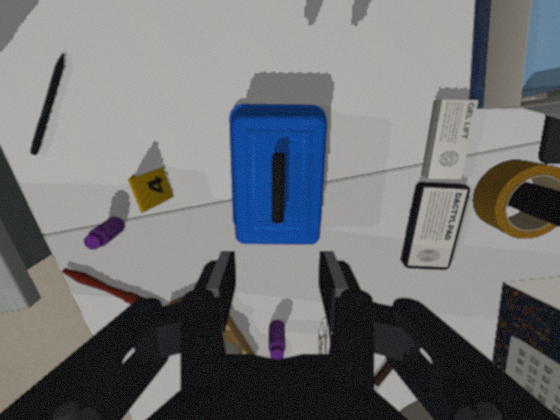

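```bash
python3 -m jog '[[0,0,0,0.025,0,0.04,0],[0,0,0,0.025,0,0.08,0],[0,0,0,0.025,0,0.115,0],[0,0,0,0.025,0,0.14,0],[0,0,0,0.025,0,0.152,0]]'
python3 -m jog '[[0,0,0,0,0,0.001,0],[0,0,0,0,0,0.002,0],[0,0,0,0,0,0.003,0],[0,0,0,0,0,0.004,0],[0,0,0,0,0,0.004,0]]'
python3 -m jog '[[0,0,0,0,0,0.0005,0],[0,0,0,0,0,0.001,0],[0,0,0,0,0,0.0015,0],[0,0,0,0,0,0.002,0],[0,0,0,0,0,0.002,0]]'
```

```text
time_s: 35.6
position: [0.601, 0.0122, 0.1068]
orientation: [-2.42, -1.995, 0.004]
force: [0.3, -0.6, -0.4]
grip_width: -0.003
time_s: 36.1
position: [0.6013, 0.0121, 0.1034]
orientation: [-2.421, -1.995, 0.003]
force: [0.0, -0.2, 1.3]
grip_width: 0.0
time_s: 36.6
position: [0.6016, 0.0122, 0.1031]
orientation: [-2.422, -1.996, 0.003]
force: [-10.9, -2.1, 28.3]
grip_width: 0.001
```

```bash
python3 -m jog '[[0,0,0,0,0,-0.01,0],[0,0,0,-0.02,0,-0.01,0],[0,0,0,-0.05,0,-0.01,0],[0,0,0,-0.05,0,-0.008,0],[0,0,0,-0.05,0,-0.006,0]]'
python3 -m jog '[[0,0,0,0,0,0.001,0],[0,0,0,0,0,0.002,0],[0,0,0,0,0,0.003,0],[0,0,0,0,0,0.004,0],[0,0,0,0,0,0.005,0]]'
python3 -m jog '[[0,0,0,0,0,0.0005,0],[0,0,0,0,0,0.001,0],[0,0,0,0,0,0.0015,0],[0,0,0,0,0,0.0015,0],[0,0,0,0,0,0.0015,0]]'
```

```text
time_s: 37.1
position: [0.5922, -0.0375, 0.1094]
orientation: [-2.424, -1.994, 0.002]
force: [0.6, -0.1, -0.9]
grip_width: 0.004
time_s: 37.6
position: [0.5922, -0.0372, 0.1043]
orientation: [-2.423, -1.995, 0.002]
force: [-0.4, 0.2, 0.8]
grip_width: -0.003
time_s: 38.1
position: [0.5923, -0.0372, 0.1033]
orientation: [-2.424, -1.995, 0.002]
force: [-3.8, -0.1, 9.8]
grip_width: 0.003
```

Both ends of the bar meet the finger tips at z = 103 mm, as expected for a seated, level lid. I'll retreat and take a last look.

```bash
python3 -m jog '[[0,0,0,0,0,-0.03,0],[0,0,0,0,0,-0.07,0.02],[0,0,0,0,0,-0.11,0.04],[0,0,0,0,0,-0.15,0.04],[0,0,0,0,0,-0.19,0.04]]'
python3 -m jog '[[0,0,0,0,0,-0.02,0.04],[0,0,0,0,0,-0.02,0.04],[0,0,0,0,0,-0.02,0.04],[0,0,0,0,0,-0.02,0.04],[0,0,0,0,0,-0.02,0.04]]'
python3 - <<'E'
from h import *
s=wrist("w26"); print(s["position"],s["time_s"])
im=cv2.imread("pics/w26.png");f=frame(.5975,-.0135,-11.1);f=(f[0]+[0,0,.012],f[1],f[2])
rect(im,"wrist",s,f,61,86,0,(0,0,255));rect(im,"wrist",s,f,7,38,91,(0,255,0))
cv2.imwrite("pics/o26.png",im)
t=manip.snapshot("top"); cv2.imwrite("pics/t26.png",cv2.resize(t[130:270,100:420,::-1],None,fx=2.5,fy=2.5)); 
im=manip.snapshot("side"); cv2.imwrite("pics/s26.png",im[:,:,::-1])
E
```

```text
time_s: 38.6
position: [0.5925, -0.0373, 0.2951]
orientation: [-2.424, -1.995, 0.002]
force: [-0.1, 0.1, -0.2]
grip_width: 0.466
time_s: 39.1
position: [0.5922, -0.0374, 0.3141]
orientation: [-2.423, -1.995, 0.003]
force: [-0.2, -0.3, -0.2]
grip_width: 0.469
[ 0.59218052 -0.03737038  0.31405964] 39.1
```

View pics/o26.png

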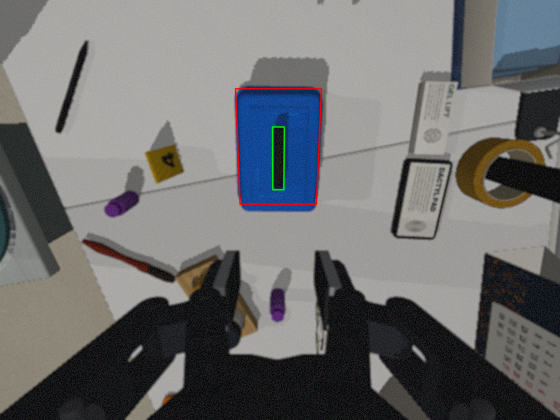

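View pics/t26.png

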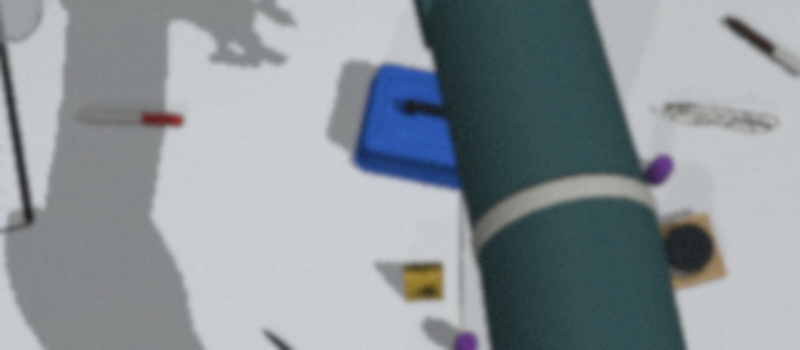

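View pics/s26.png

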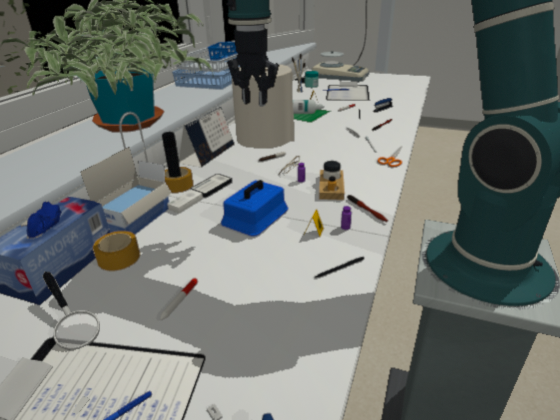

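The last pictures show the lid seated in line with the box: the overlay matches at (279,158) in the wrist view. The amber bottle stands in the rack at (333,185) in the side view, and the tent, spectacles and marker have not moved. Handing in.

Run:
```python
from plant import manip
print(manip.close_job())
```

```text
the job is handed in; nothing more can be done
None
```

The sorting is done and the job was handed in at about 39 s; no verdict is reported.

- **Placed:** the white-cap vial is in the far box well and the red-cap vial in the near one. The memory stick lies flat in the bay, and the amber bottle stands upright in the rack's free well. The lid is on the box. I didn't touch the purple look-alikes.
- **Lid check:** pressing lightly near both ends of the grip bar met contact at z = 103 mm, exactly where a level, fully seated lid should be. An overlay of the expected lid position on the last wrist picture matched.
- **Contents check:** I saw the vials and stick correctly placed before closing; they can't be seen through the lid now. In the final pictures, the bottle stood in the rack, and the tent, spectacles and marker looked unmoved.
- **Snags:**
  - My first approach to the stick ran the last joint to its limit, so I turned the wrist the other way and grasped from there.
  - The side camera's positions disagreed with the other two cameras by 6–17 mm, so I relied on the wrist camera.
  - The first lid press reached about 28 N on the fingers, firmer than I intended.

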